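# Fit the retaining ring on the tape-roll spindle

### The job

Secure the tape roll on its spindle: take the retaining-ring pliers from their rack, spread the steel ring lying on its pad by squeezing the pliers with their jaws between its two ears, carry it over, slide it down the leaning spindle to the hub and let it close fully into the groove. Then put the pliers back in their rack, standing upright as they were. Handle the ring only with the pliers, never with the fingers, and leave the spray can, loose tape roll and glue bottle where they are.

Things in the scene. Friction and masses are not known exactly. Their poses are not given: they have to be found in the camera images.
- pliers: Ring pliers, 185 mm, about 170 g, upright in the rack, jaws down, black handles up. Origin midway between the pivots (dark hinge plates 60 x 24 x 16 mm along y, x, z); z along the pliers to the handles, y the line on which handles and jaws move; same after half a turn about z. Squeezing the handles spreads the jaws (non-crossing levers); a spring keeps the jaws together.
- plier_l (a joint): Spread of one lever of the pliers, rad: 0 at rest (jaws together), 0.25 at the stop (each jaw moved out about 19 mm). The other lever moves alike.
- ring: Steel retaining ring lying flat on its pad, 5 mm thick, 56 g, 88 mm long over its ears, 62 mm wide: a band of 31 mm outer radius with three inward lobes closing to 22 mm radius. Origin at the centre, underside; z square to the ring; gap and ears on the -x side. The two halves swing out about (x +28, y 0) in its frame, against springs: 2 N per ear to begin, 5 N at full spread.
- ring_l (a joint): Opening of one half of the ring, rad: 0 closed (at rest, and when seated in the groove), about 0.2 when fully spread by the pliers; the other half moves alike.
- spindle: Leaning greased spindle of the tape stand. Origin: centre of the grey hub's face (radius 31 mm), 106 mm above the table; z outwards along the spindle, leaning 0.44 rad from vertical to its -x side, roughly at the robot. Groove radius 21.3 mm for z = 0 to 10 mm, land radius 24 mm to z = 16, taper to radius 18 at z = 25 mm, the free end. Tape roll 116 mm across, face 12 mm below the hub face.
- pad: Grey fixed pad where the ring starts: 90 mm square foot 8 mm high, round top of 31 mm radius, 25 mm above the table, with a stub (12 mm radius, 12 mm high) through the ring. The ears overhang the round top by 26 mm. Origin under its centre on the table.
- rack: Fixed plywood rack on a 120 mm square base; origin under its centre on the table. Upright open-topped pocket, 34 mm along x by 44 mm along y; its two y-end walls (18 mm thick, 85 mm high) carry the pliers' hinge plates; its x-side walls (10 mm thick) are 70 mm high.
- can: Bystander: white spray can, 52 mm across, 150 mm tall; origin at the centre of its foot.
- tape: Bystander: loose tape roll lying flat, 100 mm across, 48 mm high; origin at the centre of its underside.
- glue: Bystander: small glue bottle, 38 mm across, 100 mm tall; origin at the centre of its foot.
- grip (a point): Where to squeeze, on the pliers' mid-line 70 mm above their origin. Rubber handles, upright, 16 mm wide along x, 8 mm thick, 24 to 97 mm above the origin, 66 mm wide over both. A squeeze of about 11 N begins to move them; 21 to 26 N (32 to be sure) brings them with the ring on to a firm stop, some 32 to 38 mm wide. 6 to 9 N holds the pliers without spreading; ease off gradually or they slip.
- jaw (a point): On the pliers' mid-line, 76 mm below their origin: underside of the jaw shoulders, which go on top of the ring's ears. At rest each jaw has a shoulder (y 1 to 18 mm, 20 mm along x), under it an 8 mm high neck (outer face y = 6 mm, 16 mm along x) that pushes the ear's inner edge, and a foot (8 to 12 mm below here, out to y = 8.5 mm, 10 mm along x) that catches under the ear.
- ring_mid (a point): Centre of the closed ring at mid thickness (2.5 mm above its origin); belongs to the ring's back, opposite the ears. Fully spread, the opening grows towards the ears: it clears the 48 mm shaft by 1 to 1.5 mm all round when the shaft axis passes 3.5 mm from here on the ears' side (-x).
- ring_notch (a point): Mid-point between the two ears, 42 mm to -x of the ring's centre, mid thickness: where the jaws go. The ears are bars along x (x -22 to -57 mm), inner edges at y = +-12 mm, outer at +-18 mm; small hooks on the inner edges (in to y = +-9.5 mm) bound a notch 21 mm long, centred here, for the jaws.
- groove (a point): On the spindle's axis, 5 mm above the hub face: middle of the 10 mm wide groove, in which the seated ring lies closed, ears in any direction (towards the spindle's -x is easiest). Bring the spread ring down square to 0-3 mm above the hub face before letting it close; the ears overhang the hub, so pressing hard on them tips the ring. On closing it centres itself by about 3.5 mm.
- pocket (a point): On the rack's axis, 93 mm above the table: where the pliers' origin is when they stand in the rack, pliers' y along the rack's y (either way round).
Things that resemble listed ones, but are neither listed nor needed, are in the scene too. There is more than one size of the pliers; the one meant has the size given above.

How it is judged:
By the outcome, as a careful person would: the job done as asked, in the order asked, and still so for the second after the job is handed in, with the robot touching nothing.
It also fails if it takes over 58 s, if anything falls off the work surface, if the arm or the gripper's body presses on something with over 40 N, if the wrist force passes 120 N, or if a joint passes its speed limit or range.

### The arm

A 6-joint arm with a two-finger parallel gripper is mounted at the origin on the work surface. World frame = base frame: x ahead of the robot, y to its left, z up, the work surface at z = 0. Lengths are in m, angles in rad, forces in N, time in s.
With the tool pointing down it reaches from about 0.35 to 0.775 m from the base axis. Payload 7.3 kg.
Tool frame: the origin (TCP) lies at the very end of the fingers, on their centre line; the grasp point (between the pads) lies 19 mm behind it; z points along the fingers, y is the line along which they close (so a half turn about z gives the same grasp; the last joint's range is limited). The gripper opens to 92 mm and grips with 3 to 60 N. Pads are 19 mm wide; open, the fingers measure 130 mm over their backs; the gripper's body (75 mm by 190 mm) begins 47 mm behind the grasp point.
Start: joints at [1.014, 0.342, 1.524, -0, 1.275, -0.146], TCP at [0.21, 0.481, 0.227] pointing down, gripper open.
Joint ranges: [-2.53, 2.53], [-0.77, 2.02], [0.04, 2.7], [-1, 4.14], [0.28, 2.66], [-3.11, 3.11]. Speed limits (rad/s): [2.57, 2.57, 3.14, 3.14, 3.14, 3.14].

### API

Orientations are given as [roll, pitch, yaw] about the fixed x, y, z axes, in that order (R = Rz(yaw) Ry(pitch) Rx(roll)).
In Python, from cell import robot gives the robot as it stands. The module is installed in compiled form; this text tells all that it offers.
- The arm moves only by the tool arm_command, never from a script. Its argument "moves" is a list of rows, each a list of 3 entries, a list of its own where there are three numbers: the shift along the tool's x, y, z in m, then the turn, a rotation vector about the tool's x, y, z in rad, then the finger opening in m, from 0 to 0.0918. In form: [[[dx, dy, dz], [ax, ay, az], claw], ...]. A call has exactly 5 rows; each row is the pose to reach, as a shift and turn from the pose commanded when the call began, along the tool's axes at that moment; what a row does not reach only later rows make up. A row lasts 1/10 s, in which the tool goes at most 50 mm and 8.59 degrees, less where a joint would pass 70% of its speed; a pose out of reach is approached as far as the arm can. A call with a gripper value outside its range is refused whole. The fingers move at their own pace and stop on an object; "squeeze" is the grip in N (left out, the last holds). Time passes only in rows, so rows that repeat a pose let the fingers close, or fill a call up. It gives the time, the measured TCP pose, the force, the opening and the grip force at its end, in the units of the state.
- robot.observe(): the state, without advancing time (a new reading comes with each control period).
- robot.read_camera(name): name is "side" or "top" or "wrist"; returns the picture (420x560x3 uint8, red, green, blue); there is no depth.
- robot.camera_model(name): a dict with "fx", "fy", "cx", "cy" (pixels), "k1" (the pictures are not rectified: a ray, as slopes to the right and down, at radius r is drawn at 1 + k1 r^2 times it, then the intrinsics apply), "R" (3x3) and "t" (3): a world point X has camera coordinates R X + t. Camera axes: x right, y down, z forward; pixel columns grow to the right and rows downward; lengths in m; the calibration is good to about 2 mm. A picture is of the moment at which its call begins: read the wrist's pose just before it. camera_model takes no time and is no camera call; for the wrist camera it gives the pose at the moment of the call.
- robot.hand_in(): hands the job in; it is judged then, once.
The state is a dict: "time": time; "qpos": joint angles; "qvel": joint speeds; "joint_efforts": joint torques, N m; "tool_pos": TCP position; "tool_rot": TCP orientation; "contact_force": force on the tool from outside, world axes, zero at the start; "torque": the same for the moment, N m; "opening": finger opening in m; "grip_force": force on a finger pad.
Only numpy, scipy, OpenCV 4.12 (cv2) and the standard library are available. Lean on these libraries where they do the work, as an engineer would, in place of code of your own. Each camera call takes 0.05 s, during which the arm holds its last target. There are 200 camera calls.

## Working session

There is one attempt and no reset: what is moved stays moved. The work goes in short steps, Python scripts to look and compute and a tool call to move; the robot and the scene stay as the last step left them, time stands still between calls to the robot, and variables do not carry over. Pictures are saved under pics/ and viewed, at most 10 in all, crops included, and the job is handed in when it is done.

Besides the shell and the picture viewer there is one more tool, called in YAML: its name, and indented under it one key for each argument. arm_command: Moves the arm, as the interface text tells. Its arguments: {"type":"object","properties":{"moves":{"type":"array"},"squeeze":{"type":"number"}},"required":["moves"]}

```bash
mkdir -p pics; cat > h.py <<'E'
import numpy as np, cv2
from cell import robot
from scipy.spatial.transform import Rotation as Rn
def snap(n,f):
    m=robot.camera_model(n); im=robot.read_camera(n); cv2.imwrite('pics/'+f,im[:,:,::-1]); np.save('pics/'+f+'.npy',m,allow_pickle=True); return im,m
def load(f): return np.load('pics/'+f+'.npy',allow_pickle=True).item()
def ray(m,u,v):
    xd=np.array([(u-m['cx'])/m['fx'],(v-m['cy'])/m['fy']]); x=xd.copy()
    for _ in range(20): x=xd/(1+m['k1']*(x@x))
    R=np.array(m['R']); t=np.array(m['t']); return -R.T@t, R.T@np.r_[x,1]
def onz(m,u,v,z):
    c,d=ray(m,u,v); return c+d*(z-c[2])/d[2]
def proj(m,X):
    X=np.atleast_2d(X)@np.array(m['R']).T+np.array(m['t']); s=X[:,:2]/X[:,2:]; s=s*(1+m['k1']*(s**2).sum(1,keepdims=True))
    return s*[m['fx'],m['fy']]+[m['cx'],m['cy']]
def tri(ms,uvs):
    A=0;b=0
    for m,(u,v) in zip(ms,uvs):
        c,d=ray(m,u,v); d/=np.linalg.norm(d); P=np.eye(3)-np.outer(d,d); A=A+P; b=b+P@c
    return np.linalg.solve(A,b)
E
python3 - <<'E'
from h import *
for n in('top','side'):
    im,m=snap(n,n+'0.png'); cv2.imwrite('pics/%s0b.png'%n,cv2.resize(im[:,:,::-1],(800,600),interpolation=cv2.INTER_CUBIC)); c=-np.array(m['R']).T@m['t'];print(n,c,m['fx'],m['k1'])
s=robot.observe();print(s)
E
```

```text
top [0.41112798 0.0161998  0.94833002] 396.2332395457434 -0.07070420700076863
side [0.49237696 0.599486   0.57412491] 394.5788311927123 -0.09415789156568032
{'time': 0.1, 'qpos': array([ 1.01400751e+00,  3.42626895e-01,  1.52491719e+00,  1.40055357e-05,
        1.27536889e+00, -1.46013827e-01]), 'qvel': array([ 0.00029716, -0.00151468, -0.00336602,  0.00068816,  0.00069279,
       -0.00085007]), 'joint_efforts': array([ 7.83170217e-04, -4.32006848e+01, -2.44694746e+01,  7.17415893e-02,
        5.27692284e-02, -4.51823053e-05]), 'tool_pos': array([0.20943774, 0.48103253, 0.22612952]), 'tool_rot': array([-3.14028833e+00, -2.05352483e-04,  2.73081344e+00]), 'contact_force': array([-0.11883087, -0.40969337,  0.32264653]), 'torque': array([-0.01066222,  0.0914828 , -0.00603289]), 'grip_force': 0.0, 'opening': 0.09144995038299429}
```

View pics/top0b.png

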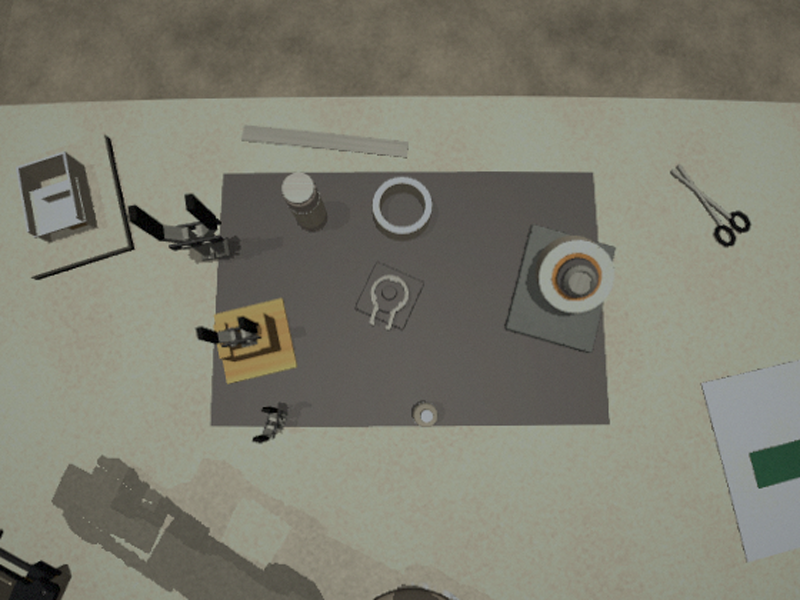

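View pics/side0b.png

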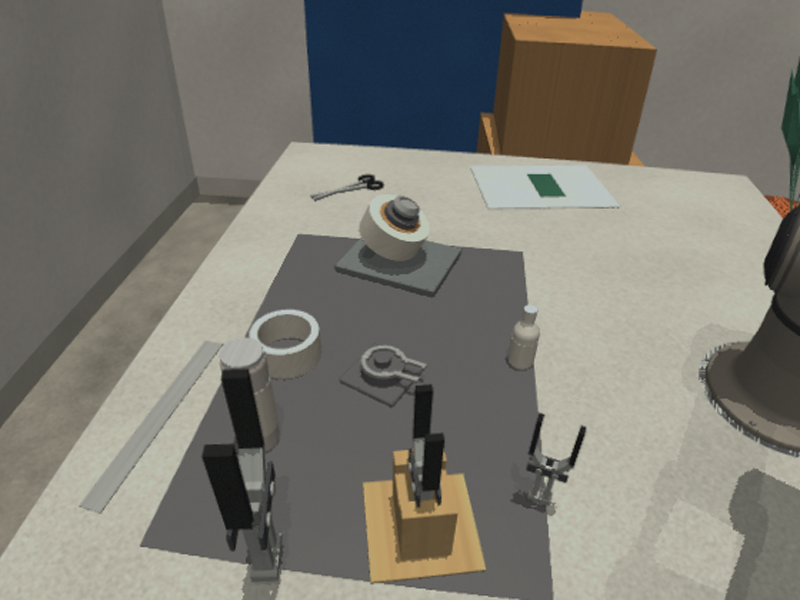

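The top view shows the rack with the right-size pliers at about (240,337), the ring at (388,293) with its ears towards the robot, and the spindle at (578,278). The side view confirms this, with decoy pliers standing at (250,480) and (550,465).

```bash
python3 - <<'E'
from h import *
t=cv2.imread('pics/top0.png');s=cv2.imread('pics/side0.png')
def crop(im,u,v,f=4): 
    c=im[v:v+75,u:u+66]; return cv2.resize(c,None,fx=4,fy=4,interpolation=cv2.INTER_CUBIC)
P=[(t,138,202),(t,240,170),(t,370,158),(s,262,265),(s,235,220),(s,245,125)]
o=np.vstack([np.hstack([crop(*p) for p in P[:3]]),np.hstack([crop(*p) for p in P[3:]])])
cv2.imwrite('pics/c1.png',o)
m=load('top0.png');k=.7
for n,u,v,z in[('ring',388,293,.03),('earmid',381,325,.027),('spindle',580,283,.125),('hinge',240,335,.1),('can',299,182,.15),('tape',402,206,.048),('glue',426,414,.1)]: print(n,onz(m,u*k,v*k,z).round(3))
b=[(216,313),(282,298),(297,368),(228,383)]
B=np.array([onz(m,u*k,v*k,.01)[:2] for u,v in b]);print(B.round(3),B.mean(0),[np.linalg.norm(B[i]-B[i-1]).round(3) for i in range(4)])
E
```

```text
ring [0.575 0.034 0.03 ]
earmid [0.522 0.046 0.027]
spindle [ 0.572 -0.254  0.125]
hinge [0.498 0.257 0.1  ]
can [0.722 0.165 0.15 ]
tape [0.718 0.011 0.048]
glue [ 0.381 -0.023  0.1  ]
[[0.545 0.325]
 [0.57  0.214]
 [0.453 0.185]
 [0.428 0.299]] [0.49905574 0.25570652] [np.float64(0.12), np.float64(0.114), np.float64(0.121), np.float64(0.117)]
```

View pics/c1.png

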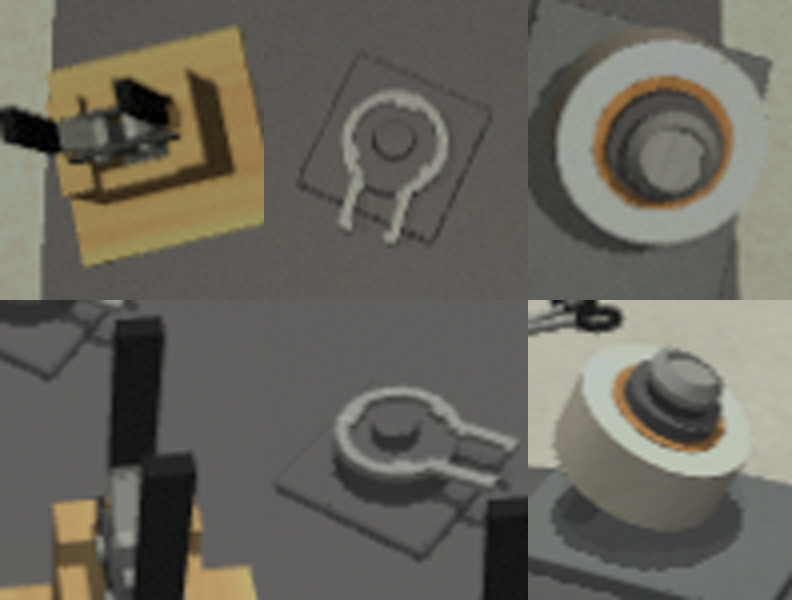

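```bash
cat >> h.py <<'E'
def tool(yaw,lean=0,az=0):
    "tool pointing down with yaw; optional lean: rotate world by rotvec"
    return Rn.from_euler('xyz',[np.pi,0,yaw])
def rel(p,R,cur=None):
    s=robot.observe()
    p0,R0=cur if cur else (s['tool_pos'],Rn.from_euler('xyz',s['tool_rot']))
    R0i=R0.inv(); print('shift',R0i.apply(np.array(p)-p0).round(4),'turn',(R0i*R).as_rotvec().round(4))
E
python3 - <<'E'
from h import *
s=robot.observe();m=robot.camera_model('wrist');R0=Rn.from_euler('xyz',s['tool_rot'])
c=-np.array(m['R']).T@m['t'];print('cam in tool',R0.inv().apply(c-s['tool_pos']),'axes',(R0.inv().as_matrix()@np.array(m['R']).T).round(3),m['fx'],m['cx'],m['cy'])
rel([.499,.256,.26],tool(3.37),(np.array([.21,.481,.227]),tool(2.731)))
E
```

```text
cam in tool [ 0.07130997 -0.00049388 -0.15640376] axes [[ 0.    -0.964 -0.267]
 [ 1.     0.    -0.001]
 [ 0.001 -0.267  0.964]] 318.1570819871577 270.87326535298314 211.75534067999843
shift [-0.3548 -0.0909 -0.033 ] turn [ 0.     0.    -0.639]
```

arm_command:
  moves:
    - [[-0.355,-0.091,-0.033],[0,0,-0.639],0.0918]
    - [[-0.355,-0.091,-0.033],[0,0,-0.639],0.0918]
    - [[-0.355,-0.091,-0.033],[0,0,-0.639],0.0918]
    - [[-0.355,-0.091,-0.033],[0,0,-0.639],0.0918]
    - [[-0.355,-0.091,-0.033],[0,0,-0.639],0.0918]
  squeeze: 7

```text
time: 0.6
tool_pos: [0.3897, 0.3412, 0.247]
tool_rot: [3.142, -0.001, -2.907]
contact_force: [-0.0, 0.6, 0.4]
opening: 0.0916
grip_force: 0.0
```

```bash
python3 - <<'E'
from h import *
s=robot.observe();print(s['tool_pos'],s['tool_rot'],s['time'])
rel([.499,.256,.26],tool(3.37))
E
```

```text
[0.3897072  0.3412296  0.24703302] [ 3.14150168e+00 -7.00606666e-04 -2.90739655e+00] 0.6
shift [-0.0865 -0.1083 -0.013 ] turn [ 0.0001 -0.0007  0.0058]
```

arm_command:
  moves:
    - [[-0.086,-0.108,-0.013],[0,0,0],0.0918]
    - [[-0.086,-0.108,-0.013],[0,0,0],0.0918]
    - [[-0.086,-0.108,-0.013],[0,0,0],0.0918]
    - [[-0.086,-0.108,-0.013],[0,0,0],0.0918]
    - [[-0.086,-0.108,-0.013],[0,0,0],0.0918]

```text
time: 1.1
tool_pos: [0.4972, 0.2561, 0.2594]
tool_rot: [3.141, -0.002, -2.915]
contact_force: [-1.0, 1.1, -0.0]
opening: 0.0917
grip_force: 0.0
```

```bash
python3 - <<'E'
from h import *
s=robot.observe();print(s['tool_pos'],s['tool_rot'],s['time'])
rel([.499,.256,.26],tool(3.37))
im,m=snap('wrist','w1.png');cv2.imwrite('pics/w1b.png',cv2.resize(im[:,:,::-1],(800,600),interpolation=cv2.INTER_CUBIC))
E
```

```text
[0.49719639 0.25606219 0.25944256] [ 3.14123812e+00 -1.57778989e-03 -2.91530821e+00] 1.1
shift [-0.0017 -0.0005 -0.0006] turn [ 0.0004 -0.0016 -0.0021]
```

View pics/w1b.png

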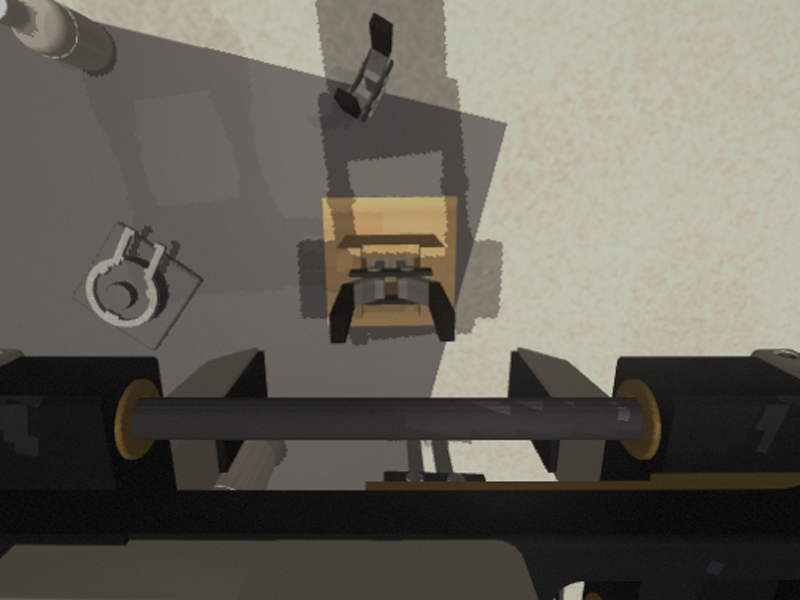

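The wrist view shows the rack square in the image, with base corners at (322,198) and (456,197). The handle ends are at (331,341) and (454,340), and the ring at (125,285).

```bash
python3 - <<'E'
from h import *
m=load('w1.png');k=.7
for n,u,v,z in[('b1',322,198,.01),('b2',456,197,.01),('bl',324,322,.01),('hl',331,341,.19),('hr',454.5,340,.19),('il',353,341,.19),('ir',433,341,.19),('hinge_l',350,272,.101),('hinge_r',432,272,.101),('earL',122,228,.03),('earR',160,246,.03)]: print(n,onz(m,u*k,v*k,z).round(4))
a=onz(m,322*k,198*k,.01)-onz(m,456*k,197*k,.01);print(np.arctan2(-a[0],a[1]))
E
```

```text
b1 [0.4573 0.1877 0.01  ]
b2 [0.4302 0.3014 0.01  ]
bl [0.5684 0.2109 0.01  ]
hl [0.5155 0.2291 0.19  ]
hr [0.5003 0.2925 0.19  ]
il [0.5129 0.2404 0.19  ]
ir [0.5034 0.2815 0.19  ]
hinge_l [0.4963 0.2281 0.101 ]
hinge_r [0.4833 0.2845 0.101 ]
earL [0.5179 0.0298 0.03  ]
earR [0.5261 0.0628 0.03  ]
-2.907740691196739
```

```bash
python3 - <<'E'
from h import *
rel([.501,.2587,.144],tool(3.376))
E
```

```text
shift [-0.005   0.0008  0.1156] turn [ 0.0004 -0.0015 -0.0065]
```

arm_command:
  moves:
    - [[-0.005,0.001,0.04],[0,0,-0.006],0.0918]
    - [[-0.005,0.001,0.08],[0,0,-0.006],0.0918]
    - [[-0.005,0.001,0.115],[0,0,-0.006],0.0918]
    - [[-0.005,0.001,0.115],[0,0,-0.006],0.0918]
    - [[-0.005,0.001,0.115],[0,0,-0.006],0.0918]

```text
time: 1.65
tool_pos: [0.5012, 0.2598, 0.1459]
tool_rot: [3.141, -0.0, -2.906]
contact_force: [0.4, -0.1, 0.2]
opening: 0.0919
grip_force: 0.0
```

```bash
python3 - <<'E'
from h import *
rel([.501,.2587,.144],tool(3.376))
E
```

```text
shift [ 0.0004 -0.001   0.0019] turn [ 0.0002 -0.0003  0.0015]
```

arm_command:
  moves:
    - [[0,-0.001,0.001],[0,0,0],0.08]
    - [[0,-0.001,0.001],[0,0,0],0.07]
    - [[0,-0.001,0.001],[0,0,0],0.05]
    - [[0,-0.001,0.001],[0,0,0],0.05]
    - [[0,-0.001,0.001],[0,0,0],0.05]
  squeeze: 7.5

```text
time: 2.15
tool_pos: [0.5027, 0.2583, 0.1453]
tool_rot: [3.141, 0.002, -2.907]
contact_force: [-0.3, 1.5, 6.2]
opening: 0.066
grip_force: 7.5
```

```bash
python3 - <<'E'
from h import *
s=robot.observe();print(s['tool_pos'],s['tool_rot'])
E
```

```text
[0.50265583 0.25825888 0.14530216] [ 3.14072660e+00  2.38966677e-03 -2.90743809e+00]
```

arm_command:
  moves:
    - [[0,0,-0.01],[0,0,0],0.05]
    - [[0,0,-0.03],[0,0,0],0.05]
    - [[0,0,-0.06],[0,0,0],0.05]
    - [[0,0,-0.09],[0,0,0],0.05]
    - [[0,0,-0.12],[0,0,0],0.05]
  squeeze: 8

```text
time: 2.65
tool_pos: [0.5017, 0.2573, 0.2654]
tool_rot: [-3.141, -0.001, -2.908]
contact_force: [0.6, -0.0, -2.3]
opening: 0.0664
grip_force: 8.0
```

```bash
python3 - <<'E'
from h import *
s=robot.observe();print(s['tool_pos'],s['tool_rot'])
# ring rough from wrist and top
m=load('top0.png')
# c1 crop2: origin (264,0) -> u=240+(x-264)/4, v=170+y/4
f=lambda x,y:(240+(x-264)/4-.375,170+y/4-.375)
for n,x,y in[('earL tip',345,228),('earR tip',391,240),('ringL',343,138),('ringR',447,138),('ringtop',398,90),('stub',393,138)]:print(n,onz(m,*f(x,y),.03 if n!='stub' else .037).round(4))
w=load('w1.png')
for n,x,y in[('earL tip',124,226),('earR tip',161,245),('ringfar',117,328),('ringleft',84,284),('ringright',160,296)]:print(n,onz(w,x*.7,y*.7,.03).round(4))
E
```

```text
[0.50170455 0.2572727  0.2653672 ] [-3.14110342e+00 -1.13281702e-03 -2.90763492e+00]
earL tip [0.5239 0.0618 0.03  ]
earR tip [0.5168 0.035  0.03  ]
ringL [0.5772 0.0633 0.03  ]
ringR [0.5771 0.0021 0.03  ]
ringtop [0.606  0.0309 0.03  ]
stub [0.5759 0.0337 0.037 ]
earL tip [0.5159 0.0314 0.03  ]
earR tip [0.525  0.0636 0.03  ]
ringfar [0.6089 0.032  0.03  ]
ringleft [0.5745 0.0008 0.03  ]
ringright [0.5704 0.067  0.03  ]
```

```bash
python3 - <<'E'
from h import *
rel([.535,.044,.22],tool(2.887))
E
```

```text
shift [ 0.017  -0.2152  0.0455] turn [-0.0008 -0.001   0.4886]
```

arm_command:
  moves:
    - [[0.002,-0.025,0],[0,0,0.08],0.05]
    - [[0.005,-0.065,0],[0,0,0.18],0.05]
    - [[0.009,-0.11,0.01],[0,0,0.3],0.05]
    - [[0.013,-0.155,0.02],[0,0,0.42],0.05]
    - [[0.016,-0.195,0.035],[0,0,0.489],0.05]

```text
time: 3.15
tool_pos: [0.5318, 0.0621, 0.2296]
tool_rot: [-3.141, 0.001, 2.882]
contact_force: [0.9, 0.1, -1.6]
opening: 0.0657
grip_force: 8.0
```

```bash
python3 - <<'E'
from h import *
print(robot.observe()['opening']);rel([.535,.044,.21],tool(2.887))
E
```

```text
0.06572826924784667
shift [-0.0077 -0.0167  0.0196] turn [-0.0004  0.001  -0.0048]
```

arm_command:
  moves:
    - [[-0.004,-0.01,0.008],[0,0,-0.003],0.05]
    - [[-0.008,-0.017,0.018],[0,0,-0.003],0.05]
    - [[-0.008,-0.017,0.02],[0,0,-0.003],0.05]
    - [[-0.008,-0.017,0.02],[0,0,-0.003],0.05]
    - [[-0.008,-0.017,0.02],[0,0,-0.003],0.05]

```text
time: 3.65
tool_pos: [0.5353, 0.0471, 0.2096]
tool_rot: [3.141, 0.001, 2.892]
contact_force: [0.4, 0.9, -1.4]
opening: 0.0662
grip_force: 8.0
```

```bash
python3 - <<'E'
from h import *
s=robot.observe();print(s['tool_pos'],s['tool_rot'])
w,m=snap('wrist','w2.png');a,_=snap('side','s2.png')
c=lambda im,x,y,f,W,H:cv2.resize(im[y:y+H,x:x+W,::-1],None,fx=f,fy=f,interpolation=cv2.INTER_CUBIC)
print(proj(m,[[.535,.044,.03],[.535,.044,.1]]),proj(_,[[.535,.044,.03],[.535,.044,.1]]))
o=np.vstack([c(w,180,90,4,200,85),c(a,215,195,4,200,65)]);cv2.imwrite('pics/c2.png',o);print(o.shape)
E
```

```text
[0.53531359 0.04712253 0.20962268] [3.14113191e+00 5.33379341e-04 2.89165978e+00]
[[268.73259464 192.59761571]
 [268.17285853 209.5522485 ]] [[287.68563634 257.13203756]
 [288.80144243 229.92275666]]
(600, 800, 3)
```

View pics/c2.png

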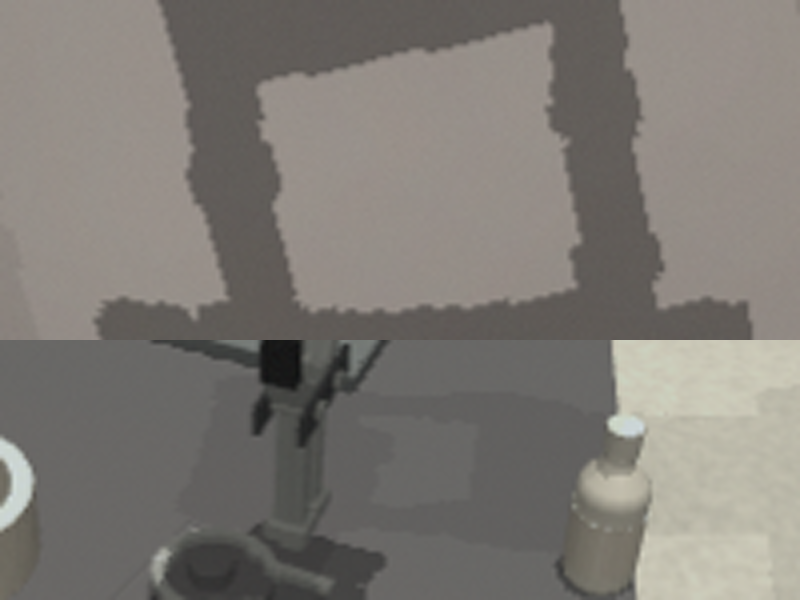

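The wrist crop stopped above the ring, so it only shows shadow. The side crop shows the jaws hanging above the ears, with the jaw tip at about (290,530).

```bash
python3 - <<'E'
from h import *
w=cv2.imread('pics/w2.png');a=cv2.imread('pics/s2.png')
c=lambda im,x,y,f,W,H:cv2.resize(im[y:y+H,x:x+W],None,fx=f,fy=f,interpolation=cv2.INTER_CUBIC)
o=np.vstack([c(w,200,175,5,160,65),c(a,225,220,5,160,55)]);cv2.imwrite('pics/c3.png',o);print(o.shape)
E
```

```text
(600, 800, 3)
```

View pics/c3.png

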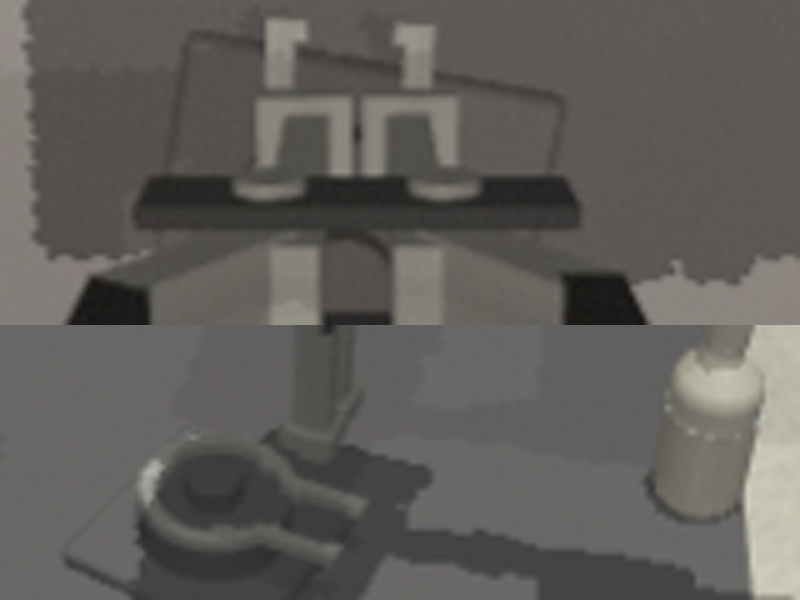

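The wrist crop shows the ear tips: left outer corner (264,18), right outer corner (436,24), hooks at 309 and 394. The jaw shoulders' near edge is at y≈96, running from x 256 to 461, with the jaw split at 358.

```bash
python3 - <<'E'
from h import *
m=load('w2.png');g=lambda x,y:(200+(x+.5)/5-.5,175+(y+.5)/5-.5)
p0=np.array([.53531,.04712,.20962]);R0=Rn.from_euler('xyz',[3.14113,.0005,2.8917])
P={}
for n,x,y,z in[('eL',264,18,.03),('eR',436,24,.03),('hL',309,30,.03),('hR',394,36,.03),('eL2',264,85,.03),('eR2',434,85,.03),('sL',256,96,.0813),('sR',461,96,.0813),('sM',358,94,.0813)]:
    P[n]=onz(m,*g(x,y),z);print(n,P[n].round(4),R0.inv().apply(P[n]-p0).round(4))
E
```

```text
eL [0.5155 0.031  0.03  ] [ 0.0153 -0.0206  0.1796]
eR [0.5258 0.0662 0.03  ] [0.014  0.0161 0.1796]
hL [0.5204 0.0397 0.03  ] [ 0.0127 -0.011   0.1796]
hR [0.5261 0.0569 0.03  ] [0.0114 0.0072 0.1796]
eL2 [0.5296 0.0272 0.03  ] [ 0.0007 -0.0208  0.1796]
eR2 [0.5386 0.0627 0.03  ] [0.0007 0.0158 0.1796]
sL [0.5215 0.0309 0.0813] [ 0.0095 -0.0192  0.1283]
sR [0.5307 0.0672 0.0813] [0.0095 0.0183 0.1283]
sM [0.5257 0.0491 0.0813] [ 0.0098 -0.0005  0.1283]
```

arm_command:
  moves:
    - [[0,-0.002,0.005],[0,0,0.02],0.05]
    - [[0,-0.002,0.015],[0,0,0.02],0.05]
    - [[0,-0.002,0.025],[0,0,0.02],0.05]
    - [[0,-0.002,0.03],[0,0,0.02],0.05]
    - [[0,-0.002,0.03],[0,0,0.02],0.05]

```text
time: 4.25
tool_pos: [0.5341, 0.0439, 0.1778]
tool_rot: [-3.141, -0.002, 2.87]
contact_force: [0.3, 0.2, -2.5]
opening: 0.0658
grip_force: 8.0
```

```bash
python3 - <<'E'
from h import *
s=robot.observe();print(s['tool_pos'],s['tool_rot'])
# target: old TCP frame shift
R0=Rn.from_euler('xyz',[3.14113,.0005,2.8917]);p=np.array([.53531,.04712,.20962])+R0.apply([0.0001,-.002,.0500]);print(p)
rel(p,R0*Rn.from_rotvec([0,0,.02]))
E
```

```text
[0.534073   0.04394711 0.17784541] [-3.14121326e+00 -2.41358726e-03  2.86969649e+00]
[0.53474845 0.04522308 0.15961904]
shift [-0.0004  0.0014  0.0182] turn [-0.0009 -0.0029 -0.002 ]
```

```bash
python3 - <<'E'
from h import *
for i in range(4):
    s=robot.observe();print(s['tool_pos'].round(4),s['tool_rot'].round(4))
    w,m=snap('wrist','w3.png')
g=cv2.cvtColor(w,cv2.COLOR_RGB2GRAY)
for r in range(174,212,2): print(r,' '.join('%d'%x for x in g[r,246:298]))
E
```

```text
[0.5341 0.0439 0.1778] [-3.1412e+00 -2.4000e-03  2.8697e+00]
[0.5345 0.0439 0.1785] [-3.1414e+00 -1.2000e-03  2.8697e+00]
[0.5348 0.0439 0.179 ] [ 3.1416e+00 -2.0000e-04  2.8698e+00]
[0.535  0.0439 0.1793] [3.1414e+00 4.0000e-04 2.8698e+00]
174 93 92 93 91 92 92 94 93 94 93 93 93 93 93 93 93 93 93 94 93 93 93 94 92 92 93 94 93 93 93 92 92 93 92 93 92 91 92 91 90 92 92 94 92 92 92 92 92 91 92 93 91
176 92 93 92 93 93 93 92 91 93 92 92 92 90 91 92 94 93 94 92 93 94 93 92 94 92 93 92 95 93 93 93 92 92 92 91 90 93 91 91 91 93 91 93 93 91 92 90 92 91 93 92 92
178 91 91 92 92 93 94 91 92 91 94 92 93 92 93 90 93 94 91 93 93 94 93 92 93 93 93 93 92 92 93 92 93 92 91 91 94 92 93 93 91 93 92 91 91 90 92 92 92 92 92 92 92
180 92 93 92 94 93 92 93 91 92 93 92 93 92 94 92 92 92 93 93 94 93 94 95 93 93 93 91 92 91 94 92 93 93 91 92 92 93 91 93 91 91 92 91 92 93 92 92 91 91 92 92 91
182 92 93 95 87 83 84 82 84 85 84 83 83 83 87 90 90 90 93 92 94 92 93 93 94 94 93 92 93 94 88 83 82 85 84 84 84 86 90 93 92 90 93 91 90 90 92 91 91 90 92 91 92
184 94 92 88 82 85 83 84 82 103 133 141 141 137 134 135 135
[... 1755 characters left out ...]
82 83 89 93
204 82 82 81 82 82 108 128 132 134 112 89 78 79 81 80 81 81 82 82 94 124 138 137 136 106 84 107 128 135 135 125 96 79 80 82 81 82 82 81 83 83 118 136 136 134 105 81 81 82 82 89 92
206 82 83 83 83 83 108 130 135 128 100 80 81 82 81 82 82 79 80 81 96 125 136 136 134 96 57 96 126 134 133 123 96 80 82 81 81 82 81 81 82 80 104 130 136 134 104 82 82 83 90 92 92
208 82 81 82 82 82 95 104 105 98 84 81 79 78 81 80 82 81 82 79 94 123 136 135 134 93 49 95 125 135 135 118 90 80 81 81 81 80 79 81 80 80 84 96 98 102 89 80 81 80 85 91 91
210 69 78 79 79 81 81 80 79 79 77 79 80 78 81 76 62 56 53 54 59 74 79 78 77 60 45 61 73 79 77 69 55 52 54 55 66 77 79 80 79 79 79 79 79 77 79 78 78 80 76 65 59
```

```bash
python3 - <<'E'
from h import *
m=load('w3.png');s=robot.observe();p0=s['tool_pos'];R0=Rn.from_euler('xyz',s['tool_rot']);print(p0,s['tool_rot'])
for n,u,v,z in[('tipL',258,183.2,.03),('tipR',287,183.6,.03),('hookin L',262,189,.03),('hookinR',284,189.2,.03),('eL',254.2,186,.03),('eR',291,186,.03),('sh',271,193.6,p0[2]-.1283),('shL',250.8,200,p0[2]-.1283),('shR',291,200,p0[2]-.1283)]: print(n,R0.inv().apply(onz(m,u,v,z)-p0).round(4))
E
```

```text
[0.53499021 0.04388999 0.17946718] [3.14136046e+00 6.63243726e-04 2.86973978e+00]
tipL [ 0.0155 -0.0134  0.1495]
tipR [0.0151 0.0149 0.1495]
hookin L [ 0.0098 -0.0095  0.1495]
hookinR [0.0096 0.012  0.1495]
eL [ 0.0127 -0.0171  0.1495]
eR [0.0128 0.0188 0.1495]
sh [ 0.0098 -0.0007  0.1283]
shL [ 0.0037 -0.0193  0.1283]
shR [0.0038 0.0177 0.1283]
```

arm_command:
  moves:
    - [[0,0.0017,0.003],[0,0,0],0.05]
    - [[0,0.0017,0.009],[0,0,0],0.05]
    - [[0,0.0017,0.015],[0,0,0],0.05]
    - [[0,0.0017,0.0195],[0,0,0],0.05]
    - [[0,0.0017,0.0195],[0,0,0],0.05]

```text
time: 4.95
tool_pos: [0.5348, 0.0456, 0.1588]
tool_rot: [-3.141, -0.001, 2.87]
contact_force: [0.8, -0.3, -1.4]
opening: 0.0661
grip_force: 8.0
```

```bash
python3 - <<'E'
from h import *
w,m=snap('wrist','w4.png')
s=robot.observe();print(s['tool_pos'],s['tool_rot'],s['contact_force'])
g=cv2.cvtColor(w,cv2.COLOR_RGB2GRAY)
for r in range(180,212,2): print(r,' '.join('%d'%x for x in g[r,246:298]))
E
```

```text
[0.53499968 0.04557829 0.15920025] [-3.14150828e+00 -8.28451653e-04  2.86975437e+00] [ 0.8550439  -0.1945151  -2.34102704]
180 94 93 91 94 93 93 93 92 94 92 92 94 93 92 92 93 92 94 95 93 93 92 91 93 92 92 93 92 92 93 93 93 92 92 92 92 92 94 92 91 93 91 92 92 93 93 94 91 92 93 91 93
182 93 93 92 94 93 94 93 92 94 92 93 94 93 93 94 93 92 93 94 91 93 90 92 92 92 92 91 92 93 92 94 94 92 92 92 93 93 92 91 93 92 92 94 93 93 92 94 93 93 93 93 92
184 93 94 94 92 93 93 93 92 93 92 94 93 93 92 92 92 92 94 93 92 92 93 94 92 92 93 93 90 93 92 91 91 92 92 91 93 93 94 93 94 94 93 93 92 92 94 92 93 91 93 92 92
186 89 85 84 85 87 92 87 87 85 85 85 89 94 94 94 91 93 93 93 92 94 91 93 92 91 92 92 87 85 84 84 84 89 88 85 86 89 92 93 90 92 90 93 93 92 92 92 93 93 93 90 92
188 88 86 83 83 83 91 105 110 108 109 109 100 96 95 97 94 92 93 92 92 87 84 90 92 92 93 87 86 83 82 83 82 83 82 82 79 82 85 87 87 87 86 86 85 86 91 92 87 85 83 86 82
190 84 84 83 83 83 94 136 152 149 149 147 148 147 148 146 112 82 82 83 82 83 83 85 84 82 82 82 82 83 80 83 83 83 81 82 102 132 141 144 146 148 146 143 141 133 101 82 81 82
[... 1121 characters left out ...]
3 71 70
204 83 82 84 81 84 107 128 135 137 113 89 82 82 82 81 83 83 82 81 96 124 138 137 137 107 83 108 128 136 135 126 98 83 82 81 81 82 82 82 83 84 121 137 137 134 105 83 80 82 84 81 81
206 84 82 84 83 82 108 130 135 128 102 80 80 81 83 82 81 82 81 79 94 126 138 138 136 106 83 109 128 134 135 125 96 82 82 83 82 81 80 82 82 82 111 133 136 135 107 83 82 83 83 82 83
208 82 83 83 81 81 95 105 107 99 86 80 81 81 80 81 83 81 81 79 94 125 138 136 136 105 84 109 128 135 135 116 87 78 81 82 81 82 80 81 80 80 84 95 97 102 92 79 82 84 81 84 83
210 70 81 81 80 80 80 81 80 80 80 81 81 81 79 77 63 52 54 54 60 74 81 79 77 64 54 65 75 79 80 69 58 53 54 53 68 80 81 81 80 82 78 81 80 79 80 80 78 79 77 63 54
```

arm_command:
  moves:
    - [[0,0,0],[0,0,0],0.06]
    - [[0,0,0],[0,0,0],0.05]
    - [[0,0,0],[0,0,0],0.045]
    - [[0,0,0],[0,0,0],0.04]
    - [[0,0,0],[0,0,0],0.035]
  squeeze: 20

```text
time: 5.5
tool_pos: [0.5354, 0.0456, 0.16]
tool_rot: [3.141, 0.001, 2.87]
contact_force: [-0.1, 0.3, 1.6]
opening: 0.0539
grip_force: 19.9
```

arm_command:
  moves:
    - [[0,0,0],[0,0,0],0.03]
    - [[0,0,0],[0,0,0],0.025]
    - [[0,0,0],[0,0,0],0.02]
    - [[0,0,0],[0,0,0],0.02]
    - [[0,0,0],[0,0,0],0.02]
  squeeze: 32

```text
time: 6.0
tool_pos: [0.5351, 0.0456, 0.1595]
tool_rot: [3.142, -0.0, 2.87]
contact_force: [-0.5, 1.1, -1.5]
opening: 0.0363
grip_force: 30.9
```

```bash
python3 - <<'E'
from h import *
w,m=snap('wrist','w5.png')
s=robot.observe();print(s['tool_pos'],s['tool_rot'],s['contact_force'],s['time'])
g=cv2.cvtColor(w,cv2.COLOR_RGB2GRAY)
for r in range(186,204,3): print(r,' '.join('%d'%x for x in g[r,228:314]))
E
```

```text
[0.5351363  0.04559469 0.15955662] [ 3.14156937e+00 -1.60909375e-04  2.86981794e+00] [ 0.43409835  1.15409583 -0.46722087] 6.05
186 99 99 100 98 98 99 100 100 94 92 93 91 96 100 100 99 100 99 100 99 99 98 100 100 100 100 100 101 100 98 98 99 99 98 98 98 99 98 100 98 97 99 99 99 99 98 99 97 98 98 98 98 98 100 98 98 98 99 98 100 99 98 99 94 91 91 90 88 95 98 96 90 95 99 98 98 98 98 99 97 98 100 100 96 99 99
189 99 98 97 92 89 99 111 136 144 146 147 151 153 154 151 115 87 89 90 89 90 90 89 90 90 92 93 91 90 88 89 90 91 92 97 98 98 98 98 99 98 99 98 100 98 98 100 98 99 98 100 98 92 92 91 90 90 95 98 93 90 91 92 89 87 89 89 88 89 88 87 87 104 143 156 160 151 140 145 148 146 129 106 99 100 100
192 89 90 89 88 89 80 112 135 138 135 124 122 121 121 120 104 83 78 80 87 89 88 84 81 81 86 87 89 88 89 89 88 90 97 100 96 97 97 100 98 98 99 98 98 96 98 96 92 87 90 92 91 90 89 88 87 88 88 88 88 88 89 87 88 87 87 87 89 87 88 87 86 96 104 103 105 111 112 112 111 112 103 95 96 98 100
195 91 90 89 89 96 126 141 134 130 129 130 130 129 129 129 129 130 131 131 133 135 137 136 118 91 79 76 76 76 74 74 71 71 69 67 69 68 69 72 75 78 74 79 81 80 84 88 87 88 88 87 86 88 87 89 88 87 87 88 88 88 88 88 96 121 133 134 135 135 137 135 135 133 133 130 132 134 133 135 136 136 135 115 101 98 97
198 89 90 88 89 90 131 142 137 136 133 126 108 96 94 92 92 94 92 89 92 111 131 135 125 103 90 90 91 88 89 89 89 88 90 88 86 87 87 85 82 83 80 81 79 77 77 77 76 74 74 72 70 70 69 66 66 67 67 69 71 71 73 78 96 123 134 125 105 90 87 89 87 87 89 91 91 101 126 135 138 137 137 116 95 96 99
201 90 90 89 85 87 118 134 135 136 134 122 103 91 91 87 87 87 88 89 86 88 87 108 121 102 90 89 89 89 90 89 90 91 89 90 89 87 88 89 88 89 89 88 88 87 89 90 89 89 89 88 87 88 88 86 87 86 86 83 82 81 81 78 95 104 94 87 87 88 87 88 88 87 90 90 91 97 122 136 137 139 136 116 100 97 97
```

arm_command:
  moves:
    - [[0,0,-0.004],[0,0,0],0.02]
    - [[0,0,-0.015],[0,0,0],0.02]
    - [[0,0,-0.04],[0,0,0],0.02]
    - [[0,0,-0.075],[0,0,0],0.02]
    - [[0,0,-0.11],[0,0,0],0.02]

```text
time: 6.55
tool_pos: [0.5348, 0.0454, 0.2714]
tool_rot: [-3.141, -0.0, 2.87]
contact_force: [0.4, -1.3, -2.2]
opening: 0.0364
grip_force: 30.7
```

```bash
python3 - <<'E'
from h import *
a,m=snap('side','s3.png')
s=robot.observe();print(s['tool_pos'],s['tool_rot'],s['contact_force'],s['time'])
# plan view pose for wrist look at spindle: from robot side, spindle ~0.13 ahead in tool +x? 
rel([.50,.15,.36],tool(2.87))
E
```

```text
[0.53724126 0.04533665 0.27804026] [3.13958917 0.01022379 2.86980193] [ 1.49346255 -0.7833721   2.53456681] 6.6
shift [ 0.0631  0.091  -0.0824] turn [ 0.002   0.0102 -0.0002]
```

```bash
python3 - <<'E'
from h import *
m=robot.camera_model('side')
print(proj(m,[[.53,.23,.25],[.53,.26,.25],[.56,.23,.25],[.47,.25,.25],[.47,.25,.36]]))
rel([.48,.25,.38],tool(2.87))
E
```

```text
[[281.18490747 234.59551048]
 [278.19877844 251.08629029]
 [257.41698029 232.37084452]
 [329.03627532 250.10728185]
 [338.8893259  171.83216931]]
shift [ 0.109   0.182  -0.1027] turn [ 0.002   0.0102 -0.0002]
```

arm_command:
  moves:
    - [[0.01,0.015,-0.01],[0,0,0],0.02]
    - [[0.03,0.05,-0.03],[0,0,0],0.02]
    - [[0.05,0.085,-0.05],[0,0,0],0.02]
    - [[0.075,0.12,-0.07],[0,0,0],0.02]
    - [[0.095,0.16,-0.09],[0,0,0],0.02]

```text
time: 7.1
tool_pos: [0.4854, 0.2261, 0.3614]
tool_rot: [3.142, 0.001, 2.869]
contact_force: [1.3, 0.4, -1.3]
opening: 0.0366
grip_force: 30.7
```

arm_command:
  moves:
    - [[0.007,0.012,-0.008],[0,0,0],0.02]
    - [[0.014,0.022,-0.012],[0,0,0],0.02]
    - [[0.014,0.022,-0.012],[0,0,0],0.02]
    - [[0.014,0.022,-0.012],[0,0,0],0.02]
    - [[0.014,0.022,-0.012],[0,0,0],0.02]

```text
time: 7.6
tool_pos: [0.4793, 0.2488, 0.3708]
tool_rot: [-3.14, -0.001, 2.868]
contact_force: [-0.2, -0.3, -2.5]
opening: 0.0367
grip_force: 30.7
```

```bash
python3 - <<'E'
from h import *
snap('side','s4.png');snap('side','s4.png')
s=robot.observe();a,m=snap('side','s4.png');s2=robot.observe();w,_=snap('wrist','w6.png')
for q in(s,s2):print(q['tool_pos'],q['tool_rot'],q['contact_force'],q['time'],q['opening'])
c=lambda im,x,y,f,W,H:cv2.resize(im[y:y+H,x:x+W,::-1],None,fx=f,fy=f,interpolation=cv2.INTER_CUBIC)
uv=proj(m,[s['tool_pos']+[.03,-.01,-.128]])[0].astype(int);print(uv)
x,y=uv[0]-65,uv[1]-55;print(x,y)
cv2.imwrite('pics/c4.png',c(a,x,y,6,133,100))
E
```

```text
[0.47935198 0.24902301 0.37109409] [-3.14077363e+00 -8.03730606e-04  2.86809785e+00] [-0.51979762 -0.37477958 -2.253679  ] 7.7 0.03626697599264177
[0.47933009 0.24919482 0.37122537] [-3.14100912e+00 -6.19539995e-04  2.86827578e+00] [-0.60454818 -0.43500083 -1.63505988] 7.75 0.036423020882858745
[296 245]
231 190
```

View pics/c4.png

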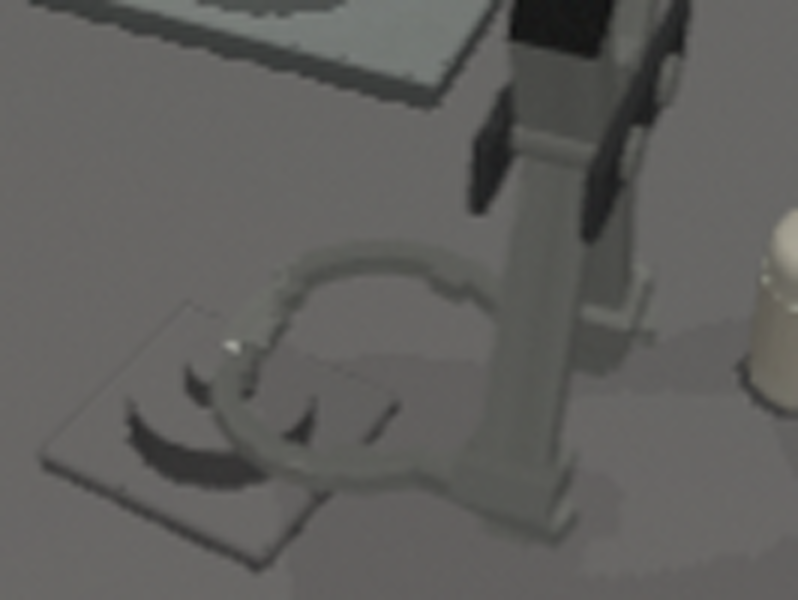

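The ring hangs spread on the jaws in the side crop. Its outline runs from the top at (385,239) to the left at (212,375) and the bottom at (340,489). Both hinge-plate corners are visible, at (472,212) and (598,238).

```bash
cat > fit.py <<'E'
from h import *
from scipy.optimize import least_squares
TH=.19
def ringpts(th,full=True):
    P=[]
    for sg in(1,-1):
        a=np.radians(np.arange(0,151,3)); q=np.c_[31*np.cos(a),31*np.sin(a)]
        d=q-[28,0]; c,s=np.cos(th),np.sin(th)
        q=np.c_[d[:,0]*c+d[:,1]*s,-d[:,0]*s+d[:,1]*c]+[28,0]
        q[:,1]*=sg; P.append(q)
    q=np.vstack(P)
    return np.vstack([np.c_[q,np.full(len(q),z)] for z in(-2.5,2.5)])/1e3
def world(par,p0,R0):
    # ring_mid in tool frame at (tx,ty,tz); ring +x = tool -x, z=-tool z; pitch about tool y, roll about ring x
    tx,ty,tz,pit,roll=par
    M=Rn.from_euler('xyz',[np.pi,0,np.pi])  # ring axes in tool: x->-x, y->?, z->-z
    M=Rn.from_rotvec([0,pit,0])*Rn.from_rotvec([roll,0,0])*M
    return lambda X:p0+R0.apply(M.apply(X)+[tx,ty,tz])
E
python3 - <<'E'
from fit import *
m=load('s4.png');p0=np.array([.47934,.2491,.37115]);R0=Rn.from_euler('xyz',[-3.1409,-.0007,2.8682])
g=lambda P:np.array(P,float)/6+[231,190]-.417
obs=g([(300,268),(340,246),(385,239),(430,247),(262,290),(225,335),(212,375),(215,410),(240,448),(290,478),(340,489),(385,487)])
oz=.0523
pl=p0+R0.apply(np.array([[-.0127,.030,oz+.008],[.0117,.030,oz+.008],[-.0127,-.030,oz+.008],[.0117,-.030,oz+.008]]))
pp=proj(m,pl);ob=g([(472,212),(598,238)]);print('plate pred',pp,'obs',ob)
yy=pp[:2] if pp[0,1]>pp[2,1] else pp[2:]
off=(ob-yy).mean(0);print('off',off, ob-yy)
def res(par,off):
    h=cv2.convexHull((proj(m,world(par,p0,R0)(ringpts(TH)))+off).astype(np.float32))
    r=[cv2.pointPolygonTest(h,tuple(map(float,o)),True) for o in obs]
    pr=(np.array(par)-[-.042,0,.1308-.0,0,0])/[.02,.0015,.01,.3,.02]
    return np.r_[np.array(r)/.4,pr]
for o in (off,off*0):
    f=least_squares(lambda p:res(p,o),[-.042,-.0005,.131,0,0],x_scale=[.01,.01,.01,.1,.1],diff_step=1e-3)
    J=f.jac;print(f.x.round(4),'sd',np.sqrt(np.diag(np.linalg.inv(J.T@J))).round(4),(res(f.x,o)[:12]*.4).round(2))
E
```

```text
plate pred [[305.85129953 221.31698266]
 [327.93469787 227.27891371]
 [323.00716449 191.62768993]
 [343.15507835 196.55868074]] obs [[309.24966667 224.91633333]
 [330.24966667 229.24966667]]
off [2.85666797 2.78505182] [[3.39836714 3.59935068]
 [2.31496879 1.97075296]]
[-0.0397 -0.      0.1323  0.1068 -0.0007] sd [0.0003 0.0004 0.0004 0.0214 0.008 ] [ 0.83 -0.4  -0.57  0.27  0.27 -0.29 -0.1  -0.24  0.26  0.14 -0.11 -0.08]
[-0.0356 -0.0006  0.1369  0.     -0.0232] sd [0.0007 0.0014 0.0015 0.3    0.0085] [ 1.56 -0.07 -0.78 -0.52  0.99  0.19 -0.53 -0.65 -0.51 -0.1   0.38  1.04]
```

```bash
python3 - <<'E'
from h import *
def dump(f,cols,rows):
    g=cv2.cvtColor(cv2.imread('pics/'+f),cv2.COLOR_BGR2GRAY)
    print(f)
    for r in rows: print(r,' '.join('%d'%x for x in g[r,cols[0]:cols[1]]))
for f in('w5.png','w6.png'):
    dump(f,(231,246),range(180,210)); dump(f,(290,312),range(184,200))
E
```

```text
w5.png
180 100 100 100 99 100 99 99 100 101 100 98 100 100 100 98
181 101 99 97 99 100 100 101 100 99 101 99 99 99 101 100
182 98 99 100 101 101 100 100 100 100 100 100 98 100 100 99
183 100 100 100 100 99 100 100 100 99 100 100 100 100 99 99
184 99 100 98 101 99 99 99 99 98 101 99 101 98 101 100
185 100 99 100 99 98 100 99 99 94 96 100 99 100 99 99
186 98 98 99 100 100 94 92 93 91 96 100 100 99 100 99
187 100 95 91 92 93 90 90 89 88 92 101 101 101 99 99
188 91 91 88 88 88 86 103 110 122 138 143 128 99 92 91
189 92 89 99 111 136 144 146 147 151 153 154 151 115 87 89
190 91 89 100 139 158 159 157 156 156 156 149 145 114 86 89
191 89 89 88 139 162 160 150 144 143 145 144 143 124 93 77
192 88 89 80 112 135 138 135 124 122 121 121 120 104 83 78
193 88 87 83 93 99 101 100 98 93 94 94 95 86 84 85
194 89 87 95 97 96 103 104 107 106 105 111 114 111 117 122
195 89 96 126 141 134 130 129 130 130 129 129 129 129 130 131
196 88 92 133 152 144 135 134 137 135 134 134 132 130 130 131
197 89 90 131 151 143 134 134 135 131 120 116 115 114 113 111
198 89 90 131 142 137 136 133 126 108 96 94 92 92 94 
[... 4097 characters left out ...]
 71 66 68 70 68 69 68 67 73 77 74 75 76 78 78 77 77 80 81 102
192 68 87 100 103 103 104 105 100 96 93 93 94 86 83 85 82 78 77 76 75 72 95
193 68 88 108 113 113 112 115 112 110 109 108 103 98 98 100 99 98 100 101 97 81 97
194 65 87 108 114 113 112 115 108 105 105 103 102 99 101 102 102 104 106 106 104 86 104
195 66 89 107 107 105 99 91 89 90 89 89 93 94 96 96 100 104 107 106 104 85 107
196 100 105 104 104 95 79 73 73 72 74 73 72 76 76 88 99 103 105 106 105 85 106
197 116 110 104 98 83 69 68 67 69 68 67 69 68 71 87 100 103 106 105 105 84 106
198 119 112 102 89 74 67 68 67 68 68 65 68 69 69 86 98 103 106 105 101 83 107
199 118 110 91 75 68 68 66 66 66 66 68 67 70 68 85 100 103 106 106 98 81 108
```

```bash
python3 - <<'E'
from h import *
p0=np.array([.53499,.04389,.17947]);R0=Rn.from_euler('xyz',[3.1414,.0007,2.8697])
W=p0+R0.apply([[.0153,-.0171,.1495],[.0150,.0188,.1495],[-.0417,.0009,.1495-.012+.005]])
print(W.round(4));print(proj(load('side0.png'),W),'obs',(235+(516-264)/4-.4,220+(440-300)/4-.4),(235+(503-264)/4-.4,220+(484-300)/4-.4))
print(proj(load('top0.png'),W),'obs tips ~',240+(387-264)/4-.4,170+242/4-.4,240+(340-264)/4-.4,170+230/4-.4)
# plates in wrist: near plate edge x=+12 (tool +x), z oz-8 top/oz+8 bottom
for f,p,r in(('w3.png',p0,[3.1414,.0007,2.8697]),('w6.png',np.array([.4793,.2492,.3713]),[-3.141,-.0006,2.8683])):
    R=Rn.from_euler('xyz',r)
    for z in(.0443,.0473,.0603,.0633): print(f,z,proj(load(f),p+R.apply([[.012,-.03,z],[.012,.03,z]])).round(1).tolist())
for f in('w3.png','w6.png'):
    g=cv2.cvtColor(cv2.imread('pics/'+f),cv2.COLOR_BGR2GRAY)
    print(f,[int(x) for x in g[205:236,262]],'row212:',[int(x) for x in g[213,220:240]],[int(x) for x in g[213,300:325]])
E
```

```text
[[0.5158 0.0315 0.03  ]
 [0.5257 0.066  0.03  ]
 [0.5755 0.0336 0.037 ]]
[[298.00231344 253.69618391]
 [291.30462198 265.62998423]
 [267.98422256 248.91479247]] obs (297.6, 254.6) (294.35, 265.6)
[[272.85525259 230.05026243]
 [258.07451774 225.85147008]
 [271.94370752 204.27951418]] obs tips ~ 270.35 230.1 258.6 227.1
w3.png 0.0443 [[226.4, 217.3], [317.6, 217.4]]
w3.png 0.0473 [[227.0, 216.0], [317.0, 216.1]]
w3.png 0.0603 [[229.4, 210.9], [314.4, 210.9]]
w3.png 0.0633 [[230.0, 209.8], [313.9, 209.8]]
w6.png 0.0443 [[226.4, 217.2], [317.6, 217.2]]
w6.png 0.0473 [[227.0, 215.9], [317.0, 215.9]]
w6.png 0.0603 [[229.4, 210.7], [314.4, 210.8]]
w6.png 0.0633 [[230.0, 209.6], [313.9, 209.7]]
w3.png [82, 79, 80, 81, 82, 56, 39, 40, 40, 38, 40, 50, 58, 57, 59, 60, 76, 80, 82, 113, 132, 134, 134, 133, 132, 130, 127, 127, 127, 129, 130] row212: [83, 82, 83, 82, 84, 82, 82, 78, 57, 40, 40, 39, 38, 38, 39, 42, 39, 39, 37, 38] [39, 40, 39, 40, 39, 38, 38, 41, 39, 39, 38, 37, 39, 39, 65, 82, 83, 79, 84, 90, 89, 90, 90, 91, 90]
w6.png [102, 104, 99, 57, 33, 34, 31, 34, 33, 40, 46, 46, 45, 46, 60, 67, 84, 97, 101, 100, 102, 101, 100, 97, 96, 96, 97, 99, 98, 97, 101] row212: [106, 107, 106, 107, 106, 107, 107, 83, 45, 31, 34, 31, 33, 31, 30, 33, 33, 33, 34, 31] [39, 38, 38, 38, 37, 36, 37, 39, 38, 37, 38, 41, 38, 41, 47, 97, 115, 115, 115, 117, 116, 116, 114, 115, 117]
```

```bash
cat > fit2.py <<'E'
from fit import *
ms=load('s4.png');mw=load('w6.png');ps=np.array([.47934,.2491,.37115]);Rs=Rn.from_euler('xyz',[-3.1409,-.0007,2.8682]);pw=np.array([.47933,.2492,.37123]);Rw=Rn.from_euler('xyz',[-3.1410,-.0006,2.8683])
g=lambda P:np.array(P,float)/6+[231,190]-.417
obs=g([(300,268),(340,246),(385,239),(430,247),(262,290),(225,335),(212,375),(215,410),(240,448),(290,478),(340,489),(385,487)])
tips=np.array([[232.6,187.6],[241.3,186.6],[301.0,187.0],[309.8,188.3]])
def op(q,th):
    d=q-[28,0];c,s=np.cos(th),np.sin(th);return np.c_[d[:,0]*c+d[:,1]*s,-d[:,0]*s+d[:,1]*c]+[28,0]
def tipm(th):
    q=op(np.array([[-57,18],[-57,9.5]]),th)
    # left in image = tool -y
    L=np.c_[q,[2.5]*2];Rr=np.c_[q*[1,-1],[2.5]*2]; return np.vstack([L,Rr[::-1]])/1e3
def res(v,sw=1):
    par=v[:5];th=v[5];off=v[6:8]*1
    h=cv2.convexHull((proj(ms,world(par,ps,Rs)(ringpts(th)))+off).astype(np.float32))
    r=[cv2.pointPolygonTest(h,tuple(map(float,o)),True) for o in obs]
    W=world(par,pw,Rw)
    a=proj(mw,W(tipm(th)));
    if W(np.array([[-.05,.03,0]]))@[0,0,0]==1: pass
    b=proj(mw,W(tipm(th)*[1,-1,1]))
    a=a if a[0,0]<a[3,0] else b
    M=Rn.from_rotvec([0,par[3],0]); earz=par[2]+M.apply([.039,0,0])[2]
    pr=[(par[1]+.0003)/.001,par[4]/.02,(th-.19)/.01,(off[0]-1.3)/1.5,(off[1]-.8)/1.5,(earz-.130)/.0015]
    return np.r_[np.array(r)/.4,(a-tips).ravel()/.5,pr]
if __name__=='__main__':
    f=least_squares(res,[-.04,0,.131,.03,0,.19,1.3,.5],x_scale=[.01,.01,.01,.1,.1,.1,1,1],diff_step=1e-3)
    J=f.jac;print(f.x.round(4),'sd',np.sqrt(np.diag(np.linalg.inv(J.T@J))).round(4));r=f.fun;print((r[:12]*.4).round(2),(r[12:20]*.5).round(2),r[20:].round(2))
E
python3 fit2.py
```

```text
[-3.5900e-02 -5.0000e-04  1.3420e-01  1.1190e-01 -1.2700e-02  2.0490e-01
  1.5340e-01  1.0641e+00] sd [4.000e-04 2.000e-04 1.400e-03 2.020e-02 8.200e-03 3.200e-03 4.138e-01
 8.676e-01]
[ 0.82 -0.4  -0.55  0.32  0.22 -0.38 -0.13 -0.24  0.26  0.11 -0.13 -0.07] [-0.06  0.55  0.37 -0.24 -0.29 -0.4   0.09  0.18] [-0.22 -0.63  1.49 -0.76  0.18 -0.1 ]
```

```bash
python3 - <<'E'
from h import *
rel([.655,-.278,.34],tool(2.87))
E
```

```text
shift [-0.3114 -0.4605  0.0314] turn [-0.0004 -0.0004 -0.0015]
```

arm_command:
  moves:
    - [[-0.01,-0.015,0],[0,0,0],0.02]
    - [[-0.03,-0.045,0],[0,0,0],0.02]
    - [[-0.055,-0.08,0],[0,0,0],0.02]
    - [[-0.08,-0.115,0],[0,0,0],0.02]
    - [[-0.105,-0.15,0],[0,0,0],0.02]

```text
time: 8.3
tool_pos: [0.5402, 0.0756, 0.3717]
tool_rot: [3.142, 0.0, 2.87]
contact_force: [1.0, 0.6, -1.4]
opening: 0.0368
grip_force: 30.7
```

arm_command:
  moves:
    - [[-0.025,-0.037,0],[0,0,0],0.02]
    - [[-0.05,-0.074,0],[0,0,0],0.02]
    - [[-0.075,-0.11,0.005],[0,0,0],0.02]
    - [[-0.1,-0.147,0.01],[0,0,0],0.02]
    - [[-0.125,-0.183,0.015],[0,0,0],0.02]

```text
time: 8.8
tool_pos: [0.6113, -0.1347, 0.3564]
tool_rot: [3.142, -0.0, 2.869]
contact_force: [0.6, 0.4, -1.7]
opening: 0.0363
grip_force: 30.7
```

```bash
python3 - <<'E'
from h import *
print(robot.observe()['opening'])
rel([.655,-.278,.34],tool(2.87))
E
```

```text
0.03629624863232407
shift [-0.0806 -0.1262  0.0164] turn [ 0.0001 -0.     -0.001 ]
```

arm_command:
  moves:
    - [[-0.025,-0.037,0],[0,0,0],0.02]
    - [[-0.05,-0.07,0.005],[0,0,0],0.02]
    - [[-0.07,-0.1,0.01],[0,0,0],0.02]
    - [[-0.08,-0.12,0.015],[0,0,0],0.02]
    - [[-0.08,-0.126,0.016],[0,0,0],0.02]

```text
time: 9.3
tool_pos: [0.6541, -0.2786, 0.3377]
tool_rot: [3.141, -0.003, 2.866]
contact_force: [0.1, -0.0, -2.4]
opening: 0.0365
grip_force: 30.7
```

```bash
python3 - <<'E'
from h import *
robot.read_camera('top');robot.read_camera('top')
s=robot.observe();w,m=snap('wrist','w7.png');s2=robot.observe()
for q in(s,s2):print(q['tool_pos'],q['tool_rot'],q['time'])
uv=proj(m,[[.572,-.254,.12]])[0].astype(int);print(uv)
x,y=max(uv[0]-80,0),max(uv[1]-60,0);print(x,y)
cv2.imwrite('pics/c5.png',cv2.resize(w[y:y+120,x:x+160,::-1],None,fx=5,fy=5,interpolation=cv2.INTER_CUBIC))
E
```

```text
[ 0.65387978 -0.2762319   0.33962226] [ 3.14101599e+00 -1.72262828e-03  2.86802863e+00] 9.4
[ 0.65415527 -0.27501052  0.34059762] [ 3.14094786e+00 -4.58521888e-04  2.86936664e+00] 9.45
[270 111]
190 51
```

View pics/c5.png

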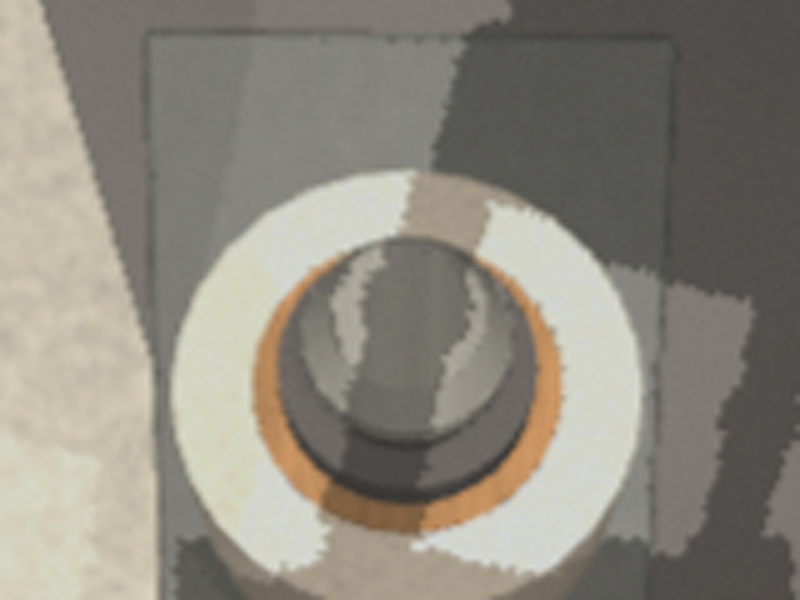

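The wrist crop shows the spindle squarely. The roll face spans x 172–641 with its top at y 170, the hub spans x 279–537 with its bottom at y 500, and the land edge bottom is at (408,442). The base is square to the picture, so the spindle's yaw is close to the tool's.

```bash
cat > sp.py <<'E'
from fit import *
m=load('w7.png');g=lambda P:(np.array(P,float)+.5)/5+[190,51]-.5
roll=g([(172,390),(181,330),(215,265),(300,193),(408,170),(520,195),(590,246),(631,320),(641,388),(626,460),(203,505)])
hub=g([(279,385),(285,415),(330,468),(370,491),(408,500),(450,491),(490,467),(530,415),(537,385)])
A=np.linspace(0,2*np.pi,181)[:-1]
def circ(v,r,z):
    x,y,yaw,lean=v[:4];R=Rn.from_euler('z',yaw)*Rn.from_euler('y',-lean)
    return np.array([x,y,.106])+R.apply(np.c_[r*np.cos(A),r*np.sin(A),0*A+z])
def res(v):
    o=v[4:6];r=[]
    for ob,rr,z in((roll,.058,-.012),(hub,.031,0)):
        h=(proj(m,circ(v,rr,z))).astype(np.float32).reshape(-1,1,2)
        r+=[cv2.pointPolygonTest(h,tuple(map(float,p)),True) for p in ob]
    return np.r_[np.array(r)/.4,(v[3]-.44)/.01,(v[2]+.272)/.03]
if __name__=='__main__':
    f=least_squares(res,[.57,-.254,-.27,.44],x_scale=[.01,.01,.1,.1],diff_step=1e-4)
    J=f.jac;print(f.x.round(4),np.sqrt(np.diag(np.linalg.inv(J.T@J))).round(4),(f.fun*.4).round(2))
    # base edges yaw
    for a,b in(((148,36),(675,38)),((148,36),(157,600)),((675,38),(655,600))):
        P=[onz(m,*g([q])[0],.01) for q in(a,b)];d=P[1]-P[0];print(np.arctan2(d[1],d[0]),np.linalg.norm(d))
    v=f.x
    # land lower edge predicted (r24,z10 / z16), end
    for r,z in((.024,.010),(.024,.016),(.018,.025)):
        q=proj(m,circ(v,r,z));print(r,z,((q-[190,51]+.5)*5-.5)[[0,45,90,135]].round(0).tolist())
    mt=load('top0.png')
    for r,z in((.018,.025),(.058,-.012),(.031,0)):
        q=proj(mt,circ(v,r,z));print('top crop',((q-[370,158])*4+[528+1.5,1.5])[[0,45,90,135]].round(0).tolist())
E
python3 sp.py
```

```text
[ 0.5856 -0.2577 -0.2709  0.4169] [0.0002 0.0002 0.0183 0.0059] [ 0.41  0.18  0.23 -0.2   0.07 -0.28 -0.64  0.08  0.77  1.7   0.54  0.35
  0.02  0.51 -0.21 -0.99 -0.51  0.04 -0.04  0.1  -0.92  0.01]
1.2939459249333278 0.14777108249871163
-0.2980735545359897 0.15854848306988134
-0.2682908285490572 0.15797438045574705
0.024 0.01 [[408.0, 451.0], [511.0, 351.0], [407.0, 254.0], [303.0, 352.0]]
0.024 0.016 [[408.0, 441.0], [513.0, 340.0], [407.0, 241.0], [301.0, 340.0]]
0.018 0.025 [[407.0, 399.0], [489.0, 322.0], [407.0, 246.0], [326.0, 322.0]]
top crop [[688.0, 122.0], [644.0, 145.0], [666.0, 186.0], [710.0, 163.0]]
top crop [[697.0, 40.0], [562.0, 113.0], [631.0, 238.0], [764.0, 168.0]]
top crop [[686.0, 91.0], [613.0, 130.0], [650.0, 198.0], [722.0, 160.0]]
```

```bash
cat > tgt.py <<'E'
from fit import *
O=np.array([.5856,-.2577,.106]);YAW,LEAN=-.275,.435
RR=Rn.from_euler('z',YAW)*Rn.from_euler('y',-LEAN)
T=np.array([-.0359,-.0005,.1342]);PIT=.112
M=Rn.from_rotvec([0,PIT,0])*Rn.from_euler('xyz',[np.pi,0,np.pi])
def pose(h,dx=.0035,dy=0):
    RT=RR*M.inv(); return O+RR.apply([dx,dy,h])-RT.apply(T),RT
E
python3 - <<'E'
from tgt import *
import sp
f=least_squares(lambda v:np.r_[sp.res(v),(v[3]-.44)/.003,(v[2]+.278)/.005],[.57,-.254,-.27,.44],x_scale=[.01,.01,.1,.1],diff_step=1e-4);print(f.x.round(4))
g=cv2.cvtColor(cv2.imread('pics/w7.png'),cv2.COLOR_BGR2GRAY)
for r in range(184,196): print(r,' '.join('%d'%x for x in g[r,230:246]),'|',' '.join('%d'%x for x in g[r,296:313]))
for h in(.06,.04,.005):
    p,R=pose(h);print(h,p.round(4),R.as_euler('xyz').round(3));rel(p,R)
E
```

```text
[ 0.5854 -0.2576 -0.2774  0.4351]
184 82 82 84 84 82 82 82 83 88 85 83 83 89 85 83 81 | 88 86 88 87 88 87 87 88 88 90 90 88 89 87 87 89 87
185 82 83 82 84 82 83 83 81 85 83 79 77 80 81 81 82 | 87 88 87 87 86 82 86 88 90 90 90 88 88 89 89 88 87
186 82 81 82 82 83 80 77 77 76 74 74 86 82 79 82 80 | 86 86 87 87 79 73 73 79 80 85 88 90 87 88 87 87 85
187 81 81 83 79 77 74 77 84 92 105 110 112 88 76 82 81 | 85 87 86 85 79 96 99 92 86 77 74 75 77 82 88 88 86
188 81 81 82 84 98 103 102 104 106 116 120 119 101 84 81 82 | 88 88 86 85 83 107 115 114 113 111 102 98 86 86 88 88 87
189 76 77 77 91 107 112 110 109 108 118 120 121 106 80 76 75 | 85 84 84 77 91 110 117 120 121 120 118 114 112 107 95 86 87
190 115 116 117 114 113 113 112 110 114 120 115 112 107 85 71 72 | 73 73 74 70 88 100 100 109 107 104 103 103 107 99 83 77 78
191 124 115 103 95 91 86 84 84 84 89 86 84 81 74 70 71 | 68 67 67 67 73 75 74 76 77 76 76 76 78 76 72 74 76
192 126 106 80 75 76 72 70 73 76 81 80 78 81 84 81 83 | 95 95 95 95 92 88 84 82 81 75 75 75 76 73 70 74 76
193 126 105 80 85 97 100 99 98 101 100 100 99 98 99 98 99 | 114 112 111 106 102 97 97 97 96 97 97 99 100 97 82 73 75
194 126 109 90 97 105 108 107 108 107 105 105 104 103 102 103 103 | 108 107 108 105 102 100 100 101 102 102 104 105 104 105 85 74 78
195 126 109 93 101 106 107 106 106 108 105 104 106 100 98 97 97 | 91 92 91 90 93 94 95 94 96 100 106 106 106 104 86 74 77
0.06 [ 0.4678 -0.2239  0.2578] [3.142 0.547 2.867]
shift [ 0.1932 -0.001   0.0829] turn [ 0.0014 -0.5475  0.0025]
0.04 [ 0.4759 -0.2262  0.2397] [3.142 0.547 2.867]
shift [ 0.1848 -0.001   0.101 ] turn [ 0.0014 -0.5475  0.0025]
0.005 [ 0.4901 -0.2302  0.208 ] [3.142 0.547 2.867]
shift [ 0.17   -0.0011  0.1327] turn [ 0.0014 -0.5475  0.0025]
```

arm_command:
  moves:
    - [[0.012,0,0.003],[0,-0.03,0],0.02]
    - [[0.035,0,0.01],[0,-0.1,0],0.02]
    - [[0.06,0,0.02],[0,-0.18,0],0.02]
    - [[0.09,0,0.03],[0,-0.26,0],0.02]
    - [[0.12,0,0.04],[0,-0.34,0],0.02]

```text
time: 9.95
tool_pos: [0.5374, -0.2406, 0.3016]
tool_rot: [-3.141, 0.345, 2.872]
contact_force: [1.0, 0.1, -1.2]
opening: 0.0362
grip_force: 30.7
```

```bash
sed -i 's/^O=.*/O=np.array([.5854,-.2576,.106]);YAW,LEAN=-.277,.437/' tgt.py; python3 - <<'E'
from tgt import *
s=robot.observe();print(s['opening'],s['qpos'].round(2))
p,R=pose(.055);rel(p,R)
E
```

```text
0.03623359447709749 [-0.61  0.22  1.53  0.13  1.06 -1.96]
shift [ 0.0822 -0.0022  0.022 ] turn [ 0.0024 -0.2039  0.0066]
```

arm_command:
  moves:
    - [[0.025,0,0.007],[0,-0.06,0],0.02]
    - [[0.05,-0.001,0.014],[0,-0.13,0.004],0.02]
    - [[0.072,-0.002,0.019],[0.001,-0.18,0.006],0.02]
    - [[0.082,-0.002,0.022],[0.002,-0.204,0.006],0.02]
    - [[0.082,-0.002,0.022],[0.002,-0.204,0.006],0.02]

```text
time: 10.45
tool_pos: [0.469, -0.2236, 0.2522]
tool_rot: [3.139, 0.543, 2.863]
contact_force: [0.4, 0.6, -2.5]
opening: 0.0367
grip_force: 30.8
```

```bash
python3 - <<'E'
from tgt import *
for i in range(3): robot.read_camera('top')
s=robot.observe();print(s['tool_pos'],s['tool_rot'],s['contact_force'],s['torque'],s['qpos'].round(2))
p,R=pose(.055);rel(p,R)
w,mw=snap('wrist','w8.png');a,ms=snap('side','s5.png')
x,y=245,100
# overlays: predicted spindle & ring on side crop
im=cv2.resize(a[y:y+80,x:x+100,::-1],None,fx=7,fy=7,interpolation=cv2.INTER_CUBIC)
im=np.ascontiguousarray(im[:560])
w2=cv2.resize(w[140:260,200:340,::-1],None,fx=2,fy=2)
print(im.shape)
cv2.imwrite('pics/c6.png',im)
g=cv2.cvtColor(w,cv2.COLOR_RGB2GRAY)
for r in range(184,198): print(r,' '.join('%d'%x for x in g[r,230:246]),'|',' '.join('%d'%x for x in g[r,296:313]))
E
```

```text
[ 0.47189107 -0.22606382  0.25418071] [-3.14124316  0.54626311  2.86472516] [ 0.14668728 -0.15570944 -2.54082427] [0.144858   0.63467245 0.01389365] [-0.74  0.06  1.95  0.38  0.67 -2.27]
shift [ 0.0031  0.0012 -0.0006] turn [-0.0003 -0.0027  0.0001]
(560, 700, 3)
184 223 224 212 156 107 99 99 102 103 103 106 105 93 143 167 169 | 191 217 191 153 113 96 100 103 102 97 93 102 115 147 206 224 225
185 224 222 221 164 110 108 109 110 108 109 108 108 95 131 163 171 | 157 203 218 171 113 102 105 108 109 106 105 103 101 109 197 223 223
186 223 222 224 171 112 111 111 108 107 110 110 111 100 126 156 168 | 141 154 168 135 103 104 107 109 110 109 107 105 106 129 200 224 223
187 222 210 200 161 113 101 99 99 97 93 92 91 88 93 106 110 | 97 95 98 87 81 83 85 84 88 91 90 90 92 113 159 210 225
188 223 173 122 107 90 84 83 85 84 83 80 79 79 77 78 77 | 82 82 82 78 74 75 74 74 76 76 78 78 78 86 99 176 219
189 223 161 94 97 98 112 117 116 112 124 111 95 93 97 99 100 | 102 103 101 101 99 138 153 141 135 136 138 140 128 115 98 165 215
190 223 172 137 159 167 169 169 170 162 158 130 106 104 104 105 106 | 10
[... 246 characters left out ...]
9 123 105 95 96 92 92 | 88 86 85 87 91 90 112 133 154 172 179 182 180 180 129 162 215
193 225 174 147 172 183 183 182 174 136 98 92 86 83 83 83 80 | 78 78 78 78 78 78 81 91 126 166 179 182 181 180 132 163 216
194 225 176 137 169 184 184 182 171 128 86 79 79 79 80 78 80 | 77 77 76 78 77 78 77 82 120 164 180 183 180 179 134 163 216
195 225 187 142 166 183 184 182 180 135 91 82 78 79 78 78 80 | 77 76 76 77 76 77 79 88 122 163 180 182 182 179 133 185 223
196 225 192 146 167 183 186 182 182 138 96 90 82 81 80 78 80 | 77 76 78 75 78 78 85 92 121 164 178 182 182 179 133 192 225
197 225 190 147 167 182 183 182 182 138 97 95 86 80 81 80 78 | 77 76 75 75 76 82 91 92 132 168 179 183 180 180 132 192 224
```

View pics/c6.png

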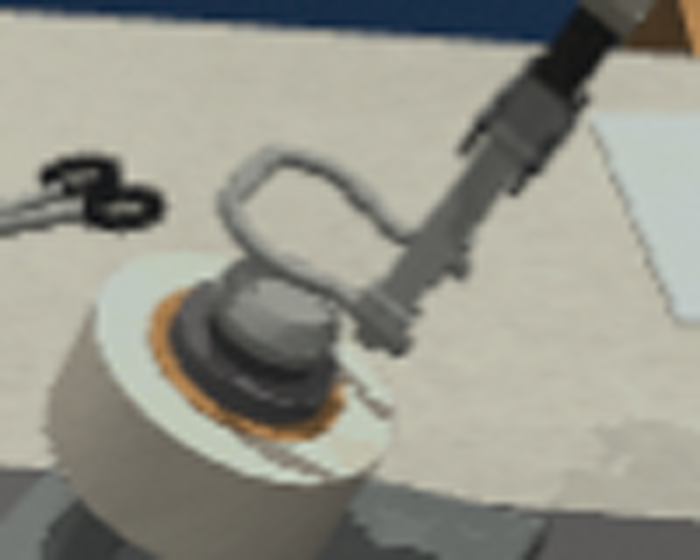

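The side crop shows the spread ring hovering above the spindle end, about parallel to the hub, with the jaws at its ears towards the robot.

```bash
python3 - <<'E'
from h import *
for f in('w6.png','w7.png','w8.png'):
    g=cv2.cvtColor(cv2.imread('pics/'+f),cv2.COLOR_BGR2GRAY)
    print(f,'plate',[int(x) for x in g[198:218,262]],'\nL238',[int(x) for x in g[176:198,238]],'\nR304',[int(x) for x in g[176:198,304]])
    print('rowtips',[int(x) for x in g[189 if f!='w8.png' else 185,228:246]],[int(x) for x in g[189 if f!='w8.png' else 185,296:316]])
E
```

```text
w6.png plate [109, 108, 108, 106, 106, 105, 104, 102, 104, 99, 57, 33, 34, 31, 34, 33, 40, 46, 46, 45] 
L238 [115, 108, 95, 79, 76, 76, 74, 68, 66, 68, 66, 91, 112, 116, 108, 79, 72, 97, 103, 101, 87, 83] 
R304 [123, 122, 120, 119, 119, 117, 119, 118, 118, 120, 94, 91, 116, 121, 101, 76, 85, 100, 102, 96, 88, 87]
rowtips [109, 108, 104, 84, 67, 95, 115, 120, 118, 117, 116, 117, 117, 117, 101, 75, 72, 98] [68, 68, 67, 68, 93, 112, 118, 120, 121, 122, 119, 116, 114, 112, 116, 120, 121, 121, 121, 123]
w7.png plate [77, 79, 78, 78, 77, 76, 77, 77, 77, 108, 67, 36, 37, 36, 37, 40, 45, 51, 50, 49] 
L238 [90, 89, 88, 89, 87, 89, 90, 89, 88, 85, 76, 92, 106, 108, 114, 84, 76, 101, 107, 108, 94, 88] 
R304 [89, 91, 88, 87, 87, 88, 89, 89, 88, 90, 80, 86, 113, 121, 107, 77, 81, 96, 102, 96, 88, 85]
rowtips [77, 76, 76, 77, 77, 91, 107, 112, 110, 109, 108, 118, 120, 121, 106, 80, 76, 75] [85, 84, 84, 77, 91, 110, 117, 120, 121, 120, 118, 114, 112, 107, 95, 86, 87, 86, 84, 85]
w8.png plate [100, 106, 106, 107, 106, 107, 104, 91, 58, 45, 46, 41, 41, 44, 57, 74, 81, 85, 80, 78] 
L238 [224, 225, 225, 225, 225, 223, 174, 109, 103, 108, 107, 97, 84, 112, 162, 173, 164, 136, 128, 135, 138, 138] 
R304 [207, 176, 166, 164, 165, 169, 152, 100, 102, 109, 110, 88, 76, 135, 170, 175, 154, 126, 120, 122, 121, 132]
rowtips [220, 223, 224, 222, 221, 164, 110, 108, 109, 110, 108, 109, 108, 108, 95, 131, 163, 171] [157, 203, 218, 171, 113, 102, 105, 108, 109, 106, 105, 103, 101, 109, 197, 223, 223, 224, 225, 224]
```

```bash
sed -i 's/^T=.*/T=np.array([-.032,-.0005,.135]);PIT=.1325/' tgt.py; python3 - <<'E'
from tgt import *
m=load('s5.png');A=np.linspace(0,2*np.pi,181)
cr=lambda q:((q-[245,100]+.5)*7-.5)
for n,r,z in(('hub',.031,0),('land16',.024,.016),('roll',.058,-.012)):
    q=cr(proj(m,O+RR.apply(np.c_[r*np.cos(A),r*np.sin(A),0*A+z])));print(n,'left',q[q[:,0].argmin()],'bot',q[q[:,1].argmax()],'right',q[q[:,0].argmax()],'top',q[q[:,1].argmin()])
s=robot.observe();p0=s['tool_pos'];R0=Rn.from_euler('xyz',s['tool_rot']);print(p0,s['tool_rot'],s['contact_force'])
for pit in(.08,.1325,.18):
    dp=pit-.1325
    q=cr(proj(m,world([-.032,-.0005,.135+dp*.039,pit,0],p0,R0)(ringpts(.2))));h=cv2.convexHull(q.astype(np.float32))[:,0]
    print(pit,'left',h[h[:,0].argmin()],'top',h[h[:,1].argmin()])
for h in(.055,.035): p,R=pose(h);rel(p,R)
E
```

```text
hub left [174.55392142 307.47269934] bot [290.25901124 398.06908658] right [335.3194864  363.66033197] top [219.70211863 273.58379625]
land16 left [211.19304793 280.32103213] bot [303.5871462  350.83363674] right [336.71983285 324.77412257] top [244.00938931 254.25504513]
roll left [ 89.80408597 312.05244327] bot [306.5614193  478.90734874] right [388.82778278 415.39865555] top [171.82996122 246.18341774]
[ 0.47196092 -0.22626925  0.25364201] [3.14155132 0.54550177 2.86453914] [ 0.82018964 -0.08914067 -2.64649253]
0.08 left [224.5372  192.37761] top [283.1076  138.49022]
0.1325 left [220.0833  200.11551] top [281.87015 145.39444]
0.18 left [216.24855 207.17989] top [277.60767 151.64986]
shift [ 0.0018  0.0014 -0.0012] turn [ 0.    -0.024 -0.   ]
shift [0.004  0.0014 0.0187] turn [ 0.    -0.024 -0.   ]
```

```bash
sed -i 's/^T=.*/T=np.array([-.0325,-.0005,.135]);PIT=.128/' tgt.py; python3 - <<'E'
from tgt import *
for h in(.045,.033): p,R=pose(h);rel(p,R)
E
```

```text
shift [0.0028 0.0014 0.0086] turn [ 0.     -0.0195 -0.    ]
shift [0.0041 0.0014 0.0205] turn [ 0.     -0.0195 -0.    ]
```

arm_command:
  moves:
    - [[0.002,0.001,0.004],[0,-0.01,0],0.02]
    - [[0.003,0.0014,0.009],[0,-0.0195,0],0.02]
    - [[0.0035,0.0014,0.015],[0,-0.0195,0],0.02]
    - [[0.004,0.0014,0.02],[0,-0.0195,0],0.02]
    - [[0.004,0.0014,0.02],[0,-0.0195,0],0.02]

```text
time: 11.2
tool_pos: [0.4779, -0.2266, 0.2323]
tool_rot: [3.14, 0.562, 2.863]
contact_force: [-0.2, -0.3, -2.3]
opening: 0.0362
grip_force: 30.8
```

```bash
cat > st.py <<'E'
from tgt import *
import sys
robot.read_camera('top')
for i in range(2):
    robot.read_camera('side');s=robot.observe();R0=Rn.from_euler('xyz',s['tool_rot']);print('F tool',R0.inv().apply(s['contact_force']).round(2),'F spindle',RR.inv().apply(s['contact_force']).round(2),s['opening'].round(4),s['time'])
# current ring mid in spindle frame
r=s['tool_pos']+R0.apply(T);print('ring mid in spindle',(RR.inv().apply(r-O)*1e3).round(2),'att err',(RR.inv()*R0*M).as_rotvec().round(3))
for h in map(float,sys.argv[1:]): p,R=pose(h);print(h);rel(p,R)
E
python3 st.py .033 .02
```

```text
Traceback (most recent call last):
  File "st.py", line 5, in <module>
    robot.read_camera('side');s=robot.observe();R0=Rn.from_euler('xyz',s['tool_rot']);print('F tool',R0.inv().apply(s['contact_force']).round(2),'F spindle',RR.inv().apply(s['contact_force']).round(2),s['opening'].round(4),s['time'])
                                                                                                                                                                                                         ^^^^^^^^^^^^^^^^^^
AttributeError: 'float' object has no attribute 'round'
```

```bash
sed -i "s/s\['opening'\].round(4)/round(s['opening'],4)/" st.py; python3 st.py .033 .02 .014
```

```text
F tool [1.23 0.41 1.68] F spindle [-1.01  0.41 -1.82] 0.0365 11.4
F tool [1.21 0.27 2.84] F spindle [-0.84  0.27 -2.97] 0.0364 11.45
ring mid in spindle [ 2.14 -0.25 33.05] att err [ 0.     0.001 -0.001]
0.033
shift [-0.0012  0.0002  0.0003] turn [-0.     -0.0011 -0.0013]
0.02
shift [0.0005 0.0002 0.0132] turn [-0.     -0.0011 -0.0013]
0.014
shift [0.0012 0.0002 0.0191] turn [-0.     -0.0011 -0.0013]
```

arm_command:
  moves:
    - [[-0.001,0,0.002],[0,0,0],0.02]
    - [[-0.0006,0,0.005],[0,0,0],0.02]
    - [[-0.0003,0,0.008],[0,0,0],0.02]
    - [[0,0,0.011],[0,0,0],0.02]
    - [[0.0004,0,0.013],[0,0,0],0.02]

```text
time: 11.95
tool_pos: [0.4843, -0.2284, 0.2217]
tool_rot: [3.14, 0.563, 2.863]
contact_force: [-0.2, 0.4, -2.6]
opening: 0.0366
grip_force: 30.8
```

```bash
python3 st.py .02 .014 .008
```

```text
F tool [0.81 0.36 1.95] F spindle [-0.56  0.36 -2.04] 0.0364 12.05
F tool [ 1.4  -0.21  2.2 ] F spindle [-1.11 -0.2  -2.36] 0.0366 12.1
ring mid in spindle [ 2.93 -0.09 19.7 ] att err [ 0.001  0.002 -0.001]
0.02
shift [-0.0003  0.0001 -0.0002] turn [ 0.0004 -0.0019 -0.0015]
0.014
shift [0.0004 0.0001 0.0058] turn [ 0.0004 -0.0019 -0.0015]
0.008
shift [0.0012 0.0001 0.0117] turn [ 0.0004 -0.0019 -0.0015]
```

arm_command:
  moves:
    - [[-0.0003,0,0.0015],[0,0,0],0.02]
    - [[-0.0001,0,0.003],[0,0,0],0.02]
    - [[0.0002,0,0.0045],[0,0,0],0.02]
    - [[0.0004,0,0.006],[0,0,0],0.02]
    - [[0.0006,0,0.0075],[0,0,0],0.02]

```text
time: 12.6
tool_pos: [0.4877, -0.2295, 0.2154]
tool_rot: [3.141, 0.564, 2.863]
contact_force: [0.9, -0.8, -1.4]
opening: 0.0362
grip_force: 30.8
```

```bash
python3 st.py .008 .0045
```

```text
F tool [1.05 0.56 1.84] F spindle [-0.81  0.56 -1.95] 0.0369 12.7
F tool [ 1.26 -0.92  2.16] F spindle [-0.98 -0.91 -2.3 ] 0.0366 12.75
ring mid in spindle [ 3.34 -0.11 12.27] att err [ 0.     0.002 -0.001]
0.008
shift [0.0006 0.0001 0.0043] turn [ 0.0003 -0.0018 -0.0014]
0.0045
shift [0.0011 0.0001 0.0078] turn [ 0.0003 -0.0018 -0.0014]
```

arm_command:
  moves:
    - [[0.0002,0,0.0013],[0,0,0],0.02]
    - [[0.0003,0,0.0026],[0,0,0],0.02]
    - [[0.0005,0,0.004],[0,0,0],0.02]
    - [[0.0007,0,0.0053],[0,0,0],0.02]
    - [[0.0009,0,0.0065],[0,0,0],0.02]

```text
time: 13.25
tool_pos: [0.4903, -0.2302, 0.2094]
tool_rot: [3.141, 0.563, 2.863]
contact_force: [-0.2, -0.4, -2.0]
opening: 0.0363
grip_force: 30.8
```

```bash
python3 st.py .0035; python3 - <<'E'
from h import *
w,_=snap('wrist','w9.png');g=cv2.cvtColor(w,cv2.COLOR_RGB2GRAY)
print('plate',[int(x) for x in g[198:218,262]],'\nL238',[int(x) for x in g[176:198,238]],'\nR304',[int(x) for x in g[176:198,304]])
E
```

```text
F tool [1.35 0.05 2.19] F spindle [-1.06  0.06 -2.34] 0.0365 13.35
F tool [ 0.97 -0.07  2.05] F spindle [-0.71 -0.07 -2.16] 0.0365 13.4
ring mid in spindle [ 3.34 -0.14  5.76] att err [ 0.     0.002 -0.001]
0.0035
shift [0.0003 0.0001 0.0023] turn [ 0.0002 -0.0017 -0.0014]
plate [56, 55, 113, 95, 75, 76, 74, 69, 52, 45, 46, 45, 46, 47, 57, 78, 85, 86, 85, 81] 
L238 [107, 119, 141, 150, 156, 156, 121, 97, 106, 112, 111, 95, 81, 140, 167, 173, 152, 133, 139, 143, 142, 136] 
R304 [104, 123, 147, 164, 167, 157, 137, 98, 106, 113, 113, 86, 77, 162, 180, 180, 142, 121, 124, 125, 123, 136]
```

arm_command:
  moves:
    - [[0.0001,0,0.0006],[0,0,0],0.02]
    - [[0.0002,0,0.0012],[0,0,0],0.02]
    - [[0.0003,0,0.0018],[0,0,0],0.02]
    - [[0.0003,0,0.0022],[0,0,0],0.02]
    - [[0.0003,0,0.0022],[0,0,0],0.02]

```text
time: 13.95
tool_pos: [0.4913, -0.2305, 0.2079]
tool_rot: [3.141, 0.564, 2.863]
contact_force: [-3.2, 1.0, 2.8]
opening: 0.0368
grip_force: 31.6
```

```bash
python3 st.py .0025
```

```text
F tool [ 2.73 -0.45 -5.59] F spindle [-3.42 -0.45  5.2 ] 0.0363 14.05
F tool [ 1.7   0.37 -4.58] F spindle [-2.27  0.37  4.33] 0.0364 14.1
ring mid in spindle [ 3.58 -0.23  3.87] att err [ 0.     0.001 -0.001]
0.0025
shift [0.0004 0.0002 0.0014] turn [-0.     -0.0011 -0.0013]
```

arm_command:
  moves:
    - [[0,0,-0.0005],[0,0,0],0.02]
    - [[0.0005,0,-0.0008],[0,0,0],0.02]
    - [[0.0012,0,-0.0009],[0,0,0],0.02]
    - [[0.0018,0,-0.001],[0,0,0],0.02]
    - [[0.0024,0,-0.001],[0,0,0],0.02]

```text
time: 14.6
tool_pos: [0.4887, -0.2297, 0.2069]
tool_rot: [3.14, 0.563, 2.863]
contact_force: [-0.8, 0.5, -0.0]
opening: 0.0363
grip_force: 31.1
```

```bash
python3 st.py; python3 - <<'E'
from h import *
w,_=snap('wrist','w10.png');g=cv2.cvtColor(w,cv2.COLOR_RGB2GRAY)
print('plate',[int(x) for x in g[198:218,262]],'\nL238',[int(x) for x in g[176:198,238]],'\nR304',[int(x) for x in g[176:198,304]])
E
```

```text
F tool [ 0.12 -0.26 -1.59] F spindle [-0.32 -0.26  1.57] 0.0364 14.7
F tool [ 0.96  0.47 -0.7 ] F spindle [-1.04  0.48  0.58] 0.0363 14.75
ring mid in spindle [ 0.84 -0.16  4.26] att err [ 0.     0.002 -0.001]
plate [101, 74, 57, 56, 56, 107, 93, 79, 75, 59, 46, 47, 45, 45, 44, 53, 72, 81, 87, 86] 
L238 [104, 104, 108, 108, 118, 142, 152, 156, 157, 108, 103, 111, 110, 111, 91, 83, 160, 186, 175, 146, 131, 138] 
R304 [103, 104, 101, 105, 124, 149, 163, 167, 157, 121, 105, 110, 113, 106, 85, 93, 148, 175, 174, 147, 137, 139]
```

arm_command:
  moves:
    - [[0.0004,0,-0.0002],[0,0,0],0.039]
    - [[0.0009,0,-0.0004],[0,0,0],0.0415]
    - [[0.0016,0,-0.0006],[0,0,0],0.044]
    - [[0.0023,0,-0.0008],[0,0,0],0.0465]
    - [[0.003,0,-0.001],[0,0,0],0.049]

```text
time: 15.3
tool_pos: [0.4857, -0.2288, 0.2062]
tool_rot: [3.14, 0.563, 2.863]
contact_force: [0.3, -0.3, -2.3]
opening: 0.0485
grip_force: 19.8
```

```bash
python3 st.py; python3 - <<'E'
from h import *
w,_=snap('wrist','w11.png');g=cv2.cvtColor(w,cv2.COLOR_RGB2GRAY)
print('plate',[int(x) for x in g[198:218,262]])
for r in range(180,200): print(r,' '.join('%d'%x for x in g[r,230:314:2]))
E
```

```text
F tool [1.23 0.02 1.72] F spindle [-1.    0.02 -1.86] 0.049 15.4
F tool [ 1.07 -0.87  2.21] F spindle [-0.78 -0.87 -2.33] 0.0493 15.45
ring mid in spindle [-2.47 -0.08  4.84] att err [ 0.     0.002 -0.001]
plate [100, 98, 99, 98, 72, 55, 54, 55, 104, 73, 44, 44, 43, 47, 46, 54, 74, 81, 85, 75]
180 80 101 101 100 102 103 103 117 146 153 150 144 148 163 164 166 210 226 224 226 222 222 224 224 224 224 223 147 152 150 150 148 148 150 144 105 98 99 99 99 97 94
181 89 101 101 102 104 103 136 143 147 152 150 143 155 166 168 167 212 225 224 224 222 221 224 225 223 224 222 148 150 146 146 148 146 160 168 139 102 99 99 99 99 93
182 95 102 103 103 104 134 175 149 144 146 147 137 145 167 170 167 181 226 226 224 223 222 223 224 223 223 222 176 149 142 145 150 148 166 172 161 129 101 100 98 98 96
183 99 103 101 103 104 196 186 142 114 109 99 95 132 165 170 170 216 225 226 225 225 224 223 224 221 222 224 185 146 136 109 114 123 148 165 161 161 148 101 100 98 98
184 102 101 102 103 186 222 187 136 97 98 94 101 131 164 167 169 225 225 226 225 226 226 221 223 222 224 224 185 147 128 95 97 93 102 145 1
[... 1797 characters left out ...]
55 139 172 136 78 77 77 76 129 187 190 183 225 226 224 225 225
196 226 225 225 226 224 190 189 169 112 80 79 79 79 117 127 149 162 129 118 145 139 123 152 162 129 115 139 173 130 78 77 76 77 133 186 188 189 225 225 225 224 226
197 226 225 226 226 225 191 190 175 123 78 78 78 78 101 129 124 120 104 112 114 107 104 121 121 107 97 111 172 117 78 78 77 78 134 187 189 189 224 225 224 225 225
198 226 225 226 225 226 191 190 177 128 79 78 80 80 94 130 119 100 104 105 101 98 97 99 106 100 96 101 172 94 77 78 77 77 134 187 190 183 224 226 225 224 226
199 226 226 226 225 226 183 190 175 128 81 79 78 79 83 161 126 98 103 99 99 98 96 98 100 97 98 99 173 80 76 77 77 76 136 187 191 181 225 225 225 225 225
```

arm_command:
  moves:
    - [[0.0007,0,-0.0002],[0,0,0],0.0515]
    - [[0.0015,0,-0.0004],[0,0,0],0.054]
    - [[0.0023,0,-0.0006],[0,0,0],0.0565]
    - [[0.0031,0,-0.0008],[0,0,0],0.059]
    - [[0.0038,0,-0.001],[0,0,0],0.061]

```text
time: 16.0
tool_pos: [0.4822, -0.228, 0.2053]
tool_rot: [3.141, 0.564, 2.863]
contact_force: [0.2, 0.1, -0.9]
opening: 0.0608
grip_force: 14.6
```

```bash
python3 st.py; python3 - <<'E'
from h import *
w,_=snap('wrist','w12.png');g=cv2.cvtColor(w,cv2.COLOR_RGB2GRAY)
print('plate',[int(x) for x in g[198:218,262]])
for r in range(176,200): print(r,' '.join('%d'%x for x in g[r,242:302]))
E
```

```text
F tool [ 1.69 -0.8   1.18] F spindle [-1.53 -0.8  -1.38] 0.0606 16.1
F tool [1.36 0.39 1.69] F spindle [-1.14  0.39 -1.85] 0.0612 16.15
ring mid in spindle [-6.04 -0.24  5.54] att err [ 0.     0.001 -0.001]
plate [84, 83, 82, 82, 76, 76, 74, 75, 76, 75, 76, 51, 43, 44, 44, 41, 44, 56, 72, 79]
176 99 100 100 97 97 97 98 99 98 99 98 99 100 102 99 100 102 99 99 100 101 100 100 100 99 99 100 100 101 100 99 99 100 98 98 100 99 100 100 98 99 101 99 99 97 98 98 97 96 97 97 97 96 95 96 96 97 98 97 95
177 99 98 100 98 97 99 96 99 99 98 100 98 100 99 100 99 101 100 102 102 101 99 99 99 103 109 116 137 150 164 170 156 146 131 122 114 101 97 98 98 98 99 100 100 100 98 97 98 99 98 98 98 97 98 98 97 96 97 96 96
178 100 100 100 99 99 101 98 100 98 101 101 102 100 100 101 101 105 113 119 120 125 127 130 134 136 140 142 186 207 208 208 207 207 203 168 139 131 128 127 128 122 111 106 106 101 99 98 98 97 97 98 98 97 99 98 98 95 94 97 96
179 100 100 100 99 102 101 100 99 101 103 104 102 101 111 118 128 135 136 137 141 141 142 143 144 144 148 148 162 203 215 214 217 220 219 179 145 143 142 143 143 140 13
[... 4051 characters left out ...]
 221 220 221 221 220
197 220 222 221 219 220 219 189 168 170 169 168 145 104 81 77 76 74 75 76 74 89 113 124 165 183 145 137 158 150 150 139 130 134 143 161 170 170 153 107 74 75 76 74 74 74 75 80 107 163 186 187 184 202 219 221 221 220 222 221 220
198 221 221 222 220 220 221 190 168 170 170 169 142 96 75 73 76 74 76 74 73 84 110 124 165 184 140 129 148 148 144 139 141 142 153 163 169 170 145 97 74 73 75 73 72 75 73 80 106 164 186 188 184 203 218 221 221 221 220 221 221
199 221 221 221 221 221 222 197 173 169 170 169 142 97 76 75 73 77 75 74 74 83 111 126 136 169 142 141 156 154 127 112 113 137 157 165 171 170 141 93 76 75 74 74 75 74 74 82 107 164 188 186 183 202 219 221 221 220 221 221 221
```

arm_command:
  moves:
    - [[0.0006,0,-0.0001],[0,0,0],0.062]
    - [[0.0012,0,-0.0002],[0,0,0],0.063]
    - [[0.0018,0,-0.0003],[0,0,0],0.064]
    - [[0.0024,0,-0.0003],[0,0,0],0.0645]
    - [[0.0028,0,-0.0004],[0,0,0],0.065]

```text
time: 16.7
tool_pos: [0.4796, -0.2271, 0.2039]
tool_rot: [3.141, 0.563, 2.863]
contact_force: [0.4, -0.1, -1.6]
opening: 0.065
grip_force: 13.7
```

arm_command:
  moves:
    - [[0,0,0],[0,0,0],0.062]
    - [[0,0,0],[0,0,0],0.06]
    - [[0,0,0],[0,0,0],0.06]
    - [[0,0,0],[0,0,0],0.06]
    - [[0,0,0],[0,0,0],0.06]
  squeeze: 8

```text
time: 17.2
tool_pos: [0.4797, -0.2272, 0.204]
tool_rot: [3.141, 0.564, 2.863]
contact_force: [0.3, -0.1, -1.5]
opening: 0.0657
grip_force: 8.0
```

```bash
python3 st.py; python3 - <<'E'
from h import *
w,_=snap('wrist','w13.png');g=cv2.cvtColor(w,cv2.COLOR_RGB2GRAY)
print('plate',[int(x) for x in g[198:218,262]])
for r in range(178,200): print(r,' '.join('%d'%x for x in g[r,246:298]))
E
```

```text
F tool [1.16 0.7  1.32] F spindle [-0.98  0.7  -1.46] 0.0661 17.3
F tool [ 0.85 -0.43  1.41] F spindle [-0.67 -0.43 -1.5 ] 0.0662 17.35
ring mid in spindle [-8.96 -0.13  5.49] att err [ 0.     0.002 -0.001]
plate [78, 74, 74, 74, 73, 73, 74, 74, 71, 73, 76, 66, 49, 44, 43, 41, 43, 44, 57, 65]
178 97 97 97 98 98 100 98 99 99 100 100 100 98 97 99 100 99 98 99 100 100 100 97 97 98 99 100 98 97 97 100 97 97 98 99 97 100 98 98 97 96 96 98 96 95 96 94 97 94 96 95 95
179 97 98 96 98 98 97 97 98 99 101 100 100 99 100 99 99 100 101 100 99 98 97 99 99 101 100 99 98 98 99 97 98 99 99 98 97 97 99 99 97 97 97 97 96 95 98 96 96 96 95 94 96
180 97 97 98 97 97 97 97 97 97 97 98 99 98 99 99 101 100 98 98 104 107 115 119 120 124 156 169 142 119 117 111 108 102 98 97 96 98 97 98 97 100 96 96 96 97 96 97 96 96 97 96 96
181 97 98 97 99 98 100 100 100 99 99 99 99 110 116 118 124 126 130 131 132 136 140 142 141 137 184 205 203 164 139 138 135 132 129 127 126 124 119 110 105 100 96 97 97 97 97 97 96 96 95 97 96
182 99 98 98 99 100 101 101 99 99 113 120 130 136 136 138 139 141 140 141 141 144 145 147 144 140
[... 2864 characters left out ...]
 197 175 157 166 166 166 168 168 158 126 105 105 111 114 117 119 119 134 169 181 178 205 218 218 219 219 219
197 219 220 217 215 217 188 164 167 167 166 158 140 134 111 94 91 96 101 100 108 114 117 161 172 155 197 175 157 168 167 155 132 120 117 99 86 86 91 93 98 112 118 121 163 181 184 208 219 219 218 219 220
198 220 219 218 218 219 187 167 168 168 167 136 98 89 81 77 78 78 79 78 91 113 120 134 158 155 160 150 156 167 168 150 108 81 79 77 75 75 74 75 84 107 152 173 179 182 187 211 219 220 219 220 219
199 220 221 219 220 219 189 165 169 166 166 129 83 73 74 74 73 74 72 73 88 111 155 171 174 145 117 132 155 166 167 142 97 73 72 73 73 73 72 73 74 105 162 184 184 182 186 210 220 220 221 220 219
```

```bash
python3 - <<'E'
from tgt import *
m=load('w13.png')
for zt in(5,7.5,10):
  for x in(-57,):
    print(zt,proj(m,O+RR.apply(np.array([[x,18,zt],[x,9.5,zt],[x,-9.5,zt],[x,-18,zt],[-52.5,9.5,zt],[-31.5,12,zt]])/1e3)).round(1).tolist())
s=robot.observe();R0=Rn.from_euler('xyz',s['tool_rot'])
# notch in tool frame
for zt in(5,7.5): print((R0.inv().apply(O+RR.apply([-.042,0,zt/1e3])-s['tool_pos'])*1e3).round(1))
# shoulder top near edge in tool: row 193.5 at z .1283
q=onz
c,d=ray(m,271,193.5);dt=R0.inv().apply(d);ct=R0.inv().apply(c-s['tool_pos']);print('shoulder near edge tool',((ct+dt*(.1283-ct[2])/dt[2])*1e3).round(1))
E
```

```text
5 [[290.9, 188.3], [281.6, 188.3], [260.8, 188.3], [251.5, 188.3], [281.5, 193.0], [283.9, 214.0]]
7.5 [[291.0, 189.2], [281.7, 189.2], [260.7, 189.2], [251.3, 189.2], [281.6, 193.9], [284.0, 215.0]]
10 [[291.2, 190.1], [281.8, 190.1], [260.6, 190.1], [251.2, 190.1], [281.7, 194.8], [284.1, 216.1]]
[  0.4  -0.4 131.3]
[ 1.000e-01 -4.000e-01  1.289e+02]
shoulder near edge tool [ 10.7  -0.6 128.3]
```

```bash
python3 - <<'E'
from tgt import *
from fit2 import tipm
for f in('w9.png',):
    m=load(f); Rm=np.array(m['R']);c=-Rm.T@m['t']
    # tool pose from camera: reuse state at w9 approx
    p0=np.array([.4903,-.2302,.2094]);R0=Rn.from_euler('xyz',[3.141,.563,2.863])
    W=world([*T,PIT,0],p0,R0);print(proj(m,W(tipm(.205))).round(1).tolist(), 'mid spindle',(RR.inv().apply(W(np.zeros((1,3)))[0]-O)*1e3).round(1))
m=load('w13.png');A=np.linspace(0,2*np.pi,73)
for n,r,z in(('roll',.058,-.012),('hub',.031,0)):
    q=proj(m,O+RR.apply(np.c_[r*np.cos(A),r*np.sin(A),0*A+z]));print(n,'-x point',q[36].round(1),'+-y',q[18].round(1),q[54].round(1))
g=cv2.cvtColor(cv2.imread('pics/w13.png'),cv2.COLOR_BGR2GRAY)
for c0 in(236,242,300,306): print(c0,[int(x) for x in g[175:215,c0]])
print([int(x) for x in g[170:194,271]])
E
```

```text
[[309.8, 185.7], [300.6, 183.9], [241.4, 183.9], [232.2, 185.7]] mid spindle [ 3.3 -0.2  5.7]
roll -x point [271.2 181.7] +-y [327.4 235.5] [215.  235.6]
hub -x point [271.2 212.4] +-y [302.3 241. ] [240.1 241.1]
236 [77, 78, 78, 79, 77, 82, 91, 98, 97, 98, 97, 99, 98, 99, 97, 99, 131, 205, 219, 219, 219, 219, 220, 219, 220, 220, 219, 220, 221, 220, 220, 219, 220, 219, 220, 124, 45, 46, 45, 45]
242 [74, 89, 96, 99, 98, 99, 98, 99, 98, 97, 97, 99, 100, 184, 217, 221, 219, 220, 219, 220, 220, 219, 220, 219, 219, 219, 218, 220, 220, 220, 220, 221, 220, 220, 220, 125, 44, 45, 47, 43]
300 [81, 89, 94, 96, 96, 94, 94, 94, 99, 95, 96, 96, 145, 207, 219, 220, 220, 219, 219, 218, 219, 218, 219, 219, 220, 220, 220, 220, 220, 219, 220, 220, 219, 219, 186, 99, 42, 42, 42, 42]
306 [86, 82, 79, 77, 78, 82, 87, 95, 96, 95, 95, 95, 93, 95, 96, 104, 170, 213, 221, 220, 220, 219, 220, 220, 220, 219, 220, 220, 220, 219, 220, 220, 220, 220, 186, 98, 41, 40, 41, 39]
[97, 98, 95, 94, 98, 97, 96, 97, 99, 100, 156, 184, 151, 138, 142, 141, 138, 138, 141, 184, 159, 142, 136, 141]
```

arm_command:
  moves:
    - [[0.0008,0.0003,-0.0002],[0,0,0],0.06]
    - [[0.0012,0.0006,-0.001],[0,0,0],0.06]
    - [[0.001,0.0006,-0.0025],[0,0,0],0.06]
    - [[0.0008,0.0006,-0.004],[0,0,0],0.06]
    - [[0.0006,0.0006,-0.0055],[0,0,0],0.06]

```text
time: 17.9
tool_pos: [0.4765, -0.2256, 0.2085]
tool_rot: [3.141, 0.564, 2.863]
contact_force: [1.0, -0.3, -1.0]
opening: 0.0657
grip_force: 8.0
```

```bash
python3 st.py; python3 - <<'E'
from h import *
w,_=snap('wrist','w14.png');g=cv2.cvtColor(w,cv2.COLOR_RGB2GRAY)
print('plate',[int(x) for x in g[198:218,262]])
for r in range(182,200): print(r,' '.join('%d'%x for x in g[r,246:298]))
E
```

```text
F tool [ 1.65 -0.85  1.37] F spindle [-1.47 -0.84 -1.57] 0.0656 18.0
F tool [1.66 0.58 1.99] F spindle [-1.39  0.58 -2.18] 0.0659 18.05
ring mid in spindle [-10.07   0.37  11.07] att err [ 0.     0.001 -0.001]
plate [78, 73, 74, 73, 74, 75, 73, 73, 74, 74, 72, 67, 51, 41, 42, 43, 43, 42, 56, 73]
182 99 98 98 98 100 98 98 130 162 149 137 139 142 141 140 143 142 140 139 141 143 143 145 144 139 137 139 142 143 145 145 144 141 142 142 141 141 140 136 133 133 134 122 109 101 95 95 95 94 94 95 94
183 100 98 99 100 132 162 184 154 121 107 99 97 98 102 106 105 122 136 137 136 138 142 143 144 142 140 181 200 166 144 143 143 143 145 143 142 127 122 125 125 129 137 135 130 121 114 117 104 95 95 94 93
184 100 132 164 188 202 209 212 163 96 81 80 79 79 82 82 81 112 137 137 134 135 140 143 142 142 141 192 215 172 141 139 140 144 145 147 146 116 89 88 89 92 94 94 93 90 105 176 184 146 108 95 94
185 182 203 210 216 217 216 213 160 103 100 98 98 98 96 97 97 122 140 139 136 137 140 141 142 141 140 157 165 150 142 141 141 143 146 146 146 114 90 89 93 92 97 101 99 100 114 159 199 206 199 183 143
186 214
[... 2157 characters left out ...]
 218 174 156 164 166 166 168 167 166 130 103 100 111 115 117 119 118 153 178 180 199 216 218 220 218 219 219
197 219 218 219 218 218 186 166 167 167 165 155 141 131 133 108 93 94 96 100 104 115 121 119 149 203 219 175 156 167 167 155 131 114 110 96 87 86 89 93 97 113 152 179 183 180 198 217 220 220 220 219 219
198 220 220 219 219 218 187 164 169 167 166 134 97 87 87 81 77 78 81 79 90 113 154 169 167 183 171 146 155 166 166 151 108 77 74 75 75 75 75 75 81 108 161 183 184 179 205 218 219 219 220 219 218
199 219 220 218 219 218 186 165 167 168 166 129 83 72 74 72 73 73 74 74 87 112 165 184 181 167 151 140 157 166 165 142 94 73 75 72 72 71 73 73 76 104 162 183 183 180 206 220 220 218 219 218 218
```

arm_command:
  moves:
    - [[-0.0005,0,-0.004],[0,0,0],0.06]
    - [[-0.001,0,-0.008],[0,0,0],0.06]
    - [[-0.002,0,-0.014],[0,0,0],0.06]
    - [[-0.003,0,-0.022],[0,0,0],0.06]
    - [[-0.004,0,-0.03],[0,0,0],0.06]

```text
time: 18.6
tool_pos: [0.4641, -0.2221, 0.2366]
tool_rot: [3.141, 0.564, 2.863]
contact_force: [0.7, 0.2, -2.7]
opening: 0.0657
grip_force: 8.0
```

```bash
python3 st.py; python3 - <<'E'
from h import *
w,_=snap('wrist','w15.png');a,ms=snap('side','s6.png');t,mt=snap('top','t6.png');g=cv2.cvtColor(w,cv2.COLOR_RGB2GRAY)
c=lambda im,x,y,f,W,H:cv2.resize(im[y:y+H,x:x+W,::-1],(W*f,H*f),interpolation=cv2.INTER_CUBIC)
o=np.hstack([c(w,200,140,4,100,140),c(a,255,100,4,100,140)])
cv2.imwrite('pics/c7.png',o);print(o.shape)
for r in range(174,200,2): print(r,' '.join('%d'%x for x in g[r,246:298]))
E
```

```text
F tool [ 0.77 -0.17  1.63] F spindle [-0.55 -0.17 -1.72] 0.0657 18.7
F tool [0.62 0.27 1.24] F spindle [-0.45  0.27 -1.31] 0.0659 18.75
ring mid in spindle [-9.36  0.16 42.03] att err [-0.    -0.    -0.001]
(560, 800, 3)
174 95 96 98 96 111 136 174 194 197 154 102 85 81 80 82 81 93 161 201 206 193 202 212 213 171 175 194 194 206 213 214 205 201 202 198 176 133 111 110 98 97 99 87 84 144 141 106 93 91 91 92 94
176 129 177 200 208 213 212 213 211 207 188 166 129 100 100 101 102 99 159 202 212 209 209 211 212 210 210 213 213 214 213 213 213 215 215 211 175 126 111 116 116 117 114 112 114 185 213 214 209 200 180 138 101
178 212 214 214 213 211 215 212 211 210 190 176 135 101 100 101 103 102 160 202 213 213 213 213 213 213 214 212 214 215 214 214 213 211 214 211 180 135 117 118 121 118 116 116 116 184 214 213 214 214 215 215 205
180 213 214 212 214 213 213 211 214 213 192 135 102 100 100 109 142 195 214 214 214 215 213 214 214 214 213 214 213 213 214 214 214 212 213 212 208 202 178 138 120 118 114 115 122 188 215 214 214 214 213 213 213
182 213 212 213 214 214 214 214 214 212 189 137 102 
[... 1100 characters left out ...]
 91 88 83 83 84 82 82 80 79 88 83 78 99 122 129 129 127 129 133 143 193 214 214 213 213 212 213
194 214 215 213 191 160 138 126 126 127 126 140 146 117 96 94 94 92 93 103 105 100 132 147 145 109 76 109 136 144 145 145 116 95 97 96 96 94 99 104 105 106 106 144 159 156 168 201 212 212 213 214 214
196 216 214 185 154 126 141 160 162 162 160 163 163 161 129 101 101 106 112 112 116 113 109 144 163 110 50 113 152 160 162 161 162 163 126 102 101 101 108 112 114 115 116 159 177 174 143 111 119 146 167 200 214
198 175 141 145 148 119 139 160 163 163 162 131 95 86 79 76 76 78 77 77 90 111 117 148 163 114 73 116 152 162 160 147 105 78 75 73 73 72 73 74 81 105 149 174 177 174 136 101 101 132 131 147 196
```

View pics/c7.png

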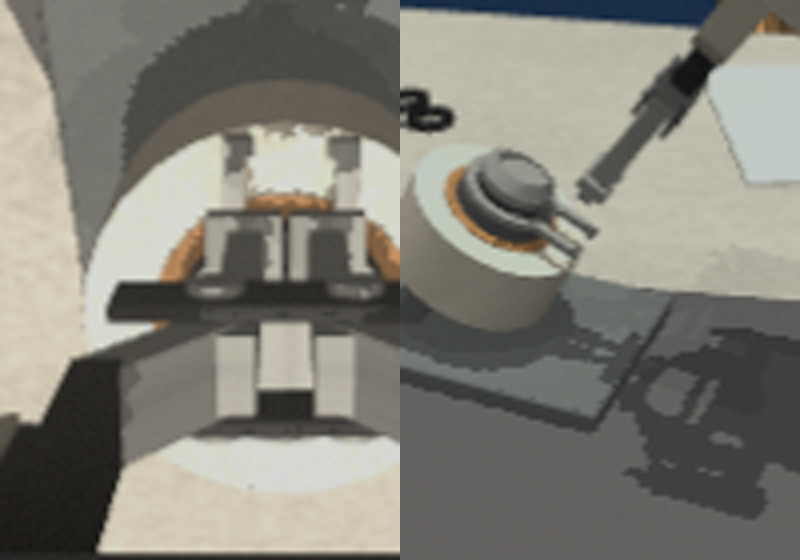

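The picture shows the ring left on the hub, closed around the spindle under the land, with its ears towards the robot and the pliers free of it. Next I put the pliers back.

```bash
python3 - <<'E'
from h import *
rel([.45,-.12,.33],tool(2.87)); rel([.5027,.2583,.30],tool(-2.9074))
E
```

```text
shift [-0.015   0.0944 -0.102 ] turn [-0.0009  0.5633 -0.0066]
shift [ 0.0462  0.4726 -0.1047] turn [-0.1434  0.5511 -0.4988]
```

arm_command:
  moves:
    - [[0,0.01,-0.02],[0,0.05,0],0.06]
    - [[-0.003,0.03,-0.04],[0,0.16,0],0.06]
    - [[-0.007,0.05,-0.065],[0,0.28,0],0.06]
    - [[-0.01,0.07,-0.085],[0,0.4,-0.003],0.06]
    - [[-0.015,0.094,-0.1],[0,0.52,-0.006],0.06]

```text
time: 19.4
tool_pos: [0.4509, -0.1201, 0.3304]
tool_rot: [-3.139, 0.041, 2.868]
contact_force: [0.1, -1.3, -2.7]
opening: 0.066
grip_force: 8.0
```

```bash
python3 - <<'E'
from h import *
print(robot.observe()['opening']);rel([.5027,.2583,.29],tool(-2.9074))
E
```

```text
0.06598585893846728
shift [0.0539 0.3785 0.0372] turn [-0.0129  0.0399 -0.5074]
```

arm_command:
  moves:
    - [[0.003,0.02,0],[0,0.02,-0.03],0.06]
    - [[0.008,0.055,0],[-0.003,0.03,-0.1],0.06]
    - [[0.014,0.095,0],[-0.006,0.04,-0.18],0.06]
    - [[0.02,0.135,0],[-0.01,0.04,-0.26],0.06]
    - [[0.026,0.175,0.005],[-0.012,0.04,-0.34],0.06]

```text
time: 19.9
tool_pos: [0.4738, 0.0565, 0.3222]
tool_rot: [3.138, 0.005, -3.071]
contact_force: [0.5, 0.1, -1.9]
opening: 0.0661
grip_force: 8.0
```

```bash
python3 - <<'E'
from h import *
print(robot.observe()['opening']);rel([.5027,.2583,.29],tool(-2.9074))
E
```

```text
0.0660541202755248
shift [-0.043   0.1992  0.033 ] turn [ 0.003   0.0048 -0.1633]
```

arm_command:
  moves:
    - [[-0.009,0.04,0],[0,0.003,-0.06],0.06]
    - [[-0.018,0.08,0.005],[0.002,0.005,-0.12],0.06]
    - [[-0.027,0.125,0.012],[0.003,0.005,-0.163],0.06]
    - [[-0.036,0.165,0.022],[0.003,0.005,-0.163],0.06]
    - [[-0.041,0.19,0.03],[0.003,0.005,-0.163],0.06]

```text
time: 20.4
tool_pos: [0.5013, 0.2503, 0.2915]
tool_rot: [3.141, -0.002, -2.909]
contact_force: [-0.1, -0.8, -1.5]
opening: 0.0662
grip_force: 8.0
```

```bash
python3 - <<'E'
from h import *
rel([.5027,.2583,.27],tool(-2.9074))
E
```

```text
shift [-0.0032  0.0074  0.0215] turn [ 0.0008 -0.002  -0.0012]
```

arm_command:
  moves:
    - [[-0.002,0.005,0.008],[0,-0.001,-0.001],0.06]
    - [[-0.003,0.007,0.018],[0,-0.001,-0.001],0.06]
    - [[-0.003,0.007,0.021],[0,-0.001,-0.001],0.06]
    - [[-0.003,0.007,0.021],[0,-0.001,-0.001],0.06]
    - [[-0.003,0.007,0.021],[0,-0.001,-0.001],0.06]

```text
time: 20.9
tool_pos: [0.503, 0.2537, 0.2724]
tool_rot: [-3.141, 0.001, -2.911]
contact_force: [0.1, -0.8, -1.9]
opening: 0.0659
grip_force: 8.0
```

```bash
python3 - <<'E'
from h import *
for i in range(3): w,_=snap('wrist','w16.png')
s=robot.observe();print(s['tool_pos'],s['tool_rot'],s['contact_force'])
rel([.5027,.2583,.1475],tool(-2.9074))
g=cv2.cvtColor(w,cv2.COLOR_RGB2GRAY);print('plate',[int(x) for x in g[198:220,262]])
print([int(x) for x in g[186:212,255]],[int(x) for x in g[186:212,287]])
for r in (200,204,213):print(r,' '.join('%d'%x for x in g[r,224:320]))
E
```

```text
[0.50299902 0.2541849  0.27255477] [-3.14157466e+00  9.52202642e-04 -2.91078568e+00] [ 0.84988621  0.41983855 -1.30943364]
shift [-0.0005  0.0041  0.1251] turn [-0.      0.001  -0.0034]
plate [67, 70, 67, 66, 69, 67, 66, 67, 66, 67, 66, 55, 38, 32, 34, 31, 36, 38, 49, 50, 50, 51]
[108, 109, 111, 110, 108, 100, 77, 75, 104, 109, 110, 108, 110, 108, 107, 103, 94, 91, 88, 81, 79, 74, 63, 65, 64, 83] [110, 110, 110, 110, 102, 78, 69, 76, 103, 108, 108, 109, 109, 109, 107, 101, 101, 100, 97, 95, 85, 80, 69, 67, 65, 84]
200 74 76 73 74 74 74 75 78 104 116 116 109 107 112 116 115 114 109 109 108 108 108 108 107 109 110 107 107 109 111 110 107 83 67 66 69 66 69 67 66 68 79 102 112 110 110 86 66 95 108 109 110 96 75 66 68 69 68 69 67 69 67 90 107 112 109 108 86 68 68 67 66 105 121 121 121 122 121 121 121 124 122 123 122 123 123 124 122 120 123 122 121 122 122 122 98
204 76 74 75 75 75 73 75 77 103 114 113 115 116 114 115 117 113 111 110 111 110 108 109 110 109 111 110 110 108 109 109 88 68 67 66 66 68 69 66 66 65 76 101 111 110 109 108 106 106 109 108 108 94 76 67 67 67 67 67 68 69 68 70 97 110 108 109 105 106 106 107 82 107 122 122 124 122 122 122 123 123 124 121 122 122 123 124 123 119 119 120 118 118 118 112 91
213 76 74 74 59 42 36 31 33 33 33 30 35 35 30 34 31 32 31 33 36 32 33 45 73 87 97 102 110 116 117 114 110 106 104 84 71 52 34 31 33 33 34 31 32 35 32 36 34 35 35 31 34 37 32 34 32 33 38 53 74 91 99 102 105 108 104 100 97 94 84 72 54 40 34 38 36 38 35 37 38 35 37 36 39 39 37 40 39 42 38 77 112 122 123 126 135
```

arm_command:
  moves:
    - [[0,0.004,0.005],[0,0,-0.003],0.06]
    - [[0,0.004,0.02],[0,0,-0.003],0.06]
    - [[0,0.004,0.037],[0,0,-0.003],0.06]
    - [[0,0.004,0.045],[0,0,-0.003],0.06]
    - [[0,0.004,0.045],[0,0,-0.003],0.06]

```text
time: 21.55
tool_pos: [0.5011, 0.2585, 0.2256]
tool_rot: [-3.141, -0.003, -2.907]
contact_force: [-0.2, 0.3, -1.1]
opening: 0.066
grip_force: 8.0
```

```bash
python3 - <<'E'
from h import *
for i in range(2): robot.read_camera('top')
s=robot.observe();print(s['tool_pos'],s['tool_rot'],s['contact_force'],s['time'])
rel([.5027,.2583,.1475],tool(-2.9074))
E
```

```text
[0.50200716 0.25877923 0.22734031] [ 3.14155949e+00  4.11923109e-04 -2.90677413e+00] [ 0.45494987  0.59218099 -1.81400126] 21.65
shift [-0.0005 -0.0006  0.0798] turn [0.     0.0004 0.0006]
```

Aligned; descending into the pocket.

arm_command:
  moves:
    - [[-0.0005,-0.0005,0.01],[0,0,0],0.06]
    - [[-0.0005,-0.0005,0.025],[0,0,0],0.06]
    - [[-0.0005,-0.0005,0.042],[0,0,0],0.06]
    - [[-0.0005,-0.0005,0.058],[0,0,0],0.06]
    - [[-0.0005,-0.0005,0.068],[0,0,0],0.06]

```text
time: 22.15
tool_pos: [0.502, 0.2581, 0.1576]
tool_rot: [-3.141, -0.001, -2.907]
contact_force: [0.3, 0.4, -0.7]
opening: 0.0658
grip_force: 8.0
```

```bash
python3 - <<'E'
from h import *
for i in range(2): robot.read_camera('top')
s=robot.observe();print(s['tool_pos'],s['tool_rot'],s['contact_force'],s['opening'])
rel([.5027,.2583,.1453],tool(-2.9074))
E
```

```text
[0.50173003 0.25795457 0.15753243] [-3.14124093e+00 -2.70940323e-03 -2.90693593e+00] [-0.42073228 -0.61314193 -2.20697203] 0.06569511136848014
shift [-0.0011  0.0001  0.0122] turn [-0.0004 -0.0027  0.0005]
```

arm_command:
  moves:
    - [[-0.0005,0,0.003],[0,0,0],0.06]
    - [[-0.0005,0,0.006],[0,0,0],0.06]
    - [[-0.0005,0,0.008],[0,0,0],0.06]
    - [[-0.0005,0,0.01],[0,0,0],0.06]
    - [[-0.0005,0,0.0115],[0,0,0],0.06]

```text
time: 22.75
tool_pos: [0.5029, 0.2584, 0.1474]
tool_rot: [-3.142, 0.0, -2.907]
contact_force: [-0.0, 0.9, -1.8]
opening: 0.066
grip_force: 8.0
```

```bash
python3 - <<'E'
from h import *
for i in range(2): robot.read_camera('top')
s=robot.observe();print(s['tool_pos'],s['tool_rot'],s['contact_force'],s['opening'])
E
```

```text
[0.50274368 0.2583152  0.14724331] [-3.14149827e+00 -4.63045173e-04 -2.90680453e+00] [ 0.18202785 -0.25059081 -2.24898877] 0.06595989893866035
```

arm_command:
  moves:
    - [[0,0,0.0007],[0,0,0],0.06]
    - [[0,0,0.0014],[0,0,0],0.06]
    - [[0,0,0.002],[0,0,0],0.06]
    - [[0,0,0.0025],[0,0,0],0.06]
    - [[0,0,0.0025],[0,0,0],0.06]

```text
time: 23.35
tool_pos: [0.5029, 0.2584, 0.1454]
tool_rot: [-3.142, 0.0, -2.907]
contact_force: [-1.8, -0.7, 3.1]
opening: 0.0662
grip_force: 8.0
```

```bash
python3 - <<'E'
from h import *
for i in range(2): robot.read_camera('top')
s=robot.observe();print(s['tool_pos'],s['contact_force'],s['opening'])
E
```

```text
[0.50291572 0.25837642 0.14537974] [-1.85027422  0.14840424  4.56875968] 0.06570331608641393
```

Contact at the same height as the original grasp, so the plates are on the rack. Releasing, then lifting straight up.

arm_command:
  moves:
    - [[0,0,0],[0,0,0],0.068]
    - [[0,0,0],[0,0,0],0.074]
    - [[0,0,0],[0,0,0],0.082]
    - [[0,0,0],[0,0,0],0.0915]
    - [[0,0,0],[0,0,0],0.0915]

```text
time: 23.95
tool_pos: [0.5028, 0.2583, 0.1447]
tool_rot: [-3.142, -0.0, -2.907]
contact_force: [-0.6, 0.2, 0.3]
opening: 0.09
grip_force: 0.0
```

arm_command:
  moves:
    - [[0,0,-0.01],[0,0,0],0.0915]
    - [[0,0,-0.03],[0,0,0],0.0915]
    - [[0,0,-0.06],[0,0,0],0.0915]
    - [[0,0,-0.09],[0,0,0],0.0915]
    - [[0,0,-0.12],[0,0,0],0.0915]

```text
time: 24.45
tool_pos: [0.5028, 0.2583, 0.2669]
tool_rot: [-3.142, 0.0, -2.907]
contact_force: [0.3, 0.7, 0.3]
opening: 0.0916
grip_force: 0.0
```

```bash
python3 - <<'E'
from h import *
robot.read_camera('top');robot.read_camera('top')
s=robot.observe();w,m=snap('wrist','w17.png');a,_=snap('side','s7.png');print(s['tool_pos'],s['contact_force'],s['time'])
a0=cv2.imread('pics/side0.png');w0=cv2.imread('pics/w1.png')
# handle tops vs start in side view; region diff
d=cv2.absdiff(a0,np.ascontiguousarray(a[:,:,::-1])).max(2)
print('diff pliers region',(d[260:360,270:330]>40).sum(),'can/decoy',(d[230:420,130:200]>40).sum(),'spindle',(d[130:190,240:310]>40).sum())
def blk(im): 
    g=cv2.cvtColor(im,cv2.COLOR_BGR2GRAY)[265:340,280:320]<35; ys,xs=np.nonzero(g); return xs.min()+280,xs.max()+280,ys.min()+265,ys.max()+265,g.sum()
print(blk(a0),blk(a[:,:,::-1].copy()))
k=proj(m,[[.5155,.2291,.19],[.5003,.2925,.19]]);print('expected handle corners in wrist',k)
g=cv2.cvtColor(w,cv2.COLOR_RGB2GRAY);ys,xs=np.nonzero(g[190:245,215:335]<40);print(xs.min()+215,xs.max()+215,ys.max()+190)
E
```

```text
[0.50464682 0.25906836 0.27027703] [ 0.61630001  0.30810113 -0.16320886] 24.55
diff pliers region 670 can/decoy 0 spindle 1958
(np.int64(288), np.int64(310), np.int64(270), np.int64(339), np.int64(761)) (np.int64(290), np.int64(309), np.int64(269), np.int64(339), np.int64(808))
expected handle corners in wrist [[231.3537147  222.92809148]
 [314.96220071 222.90981778]]
228 312 223
```

```bash
python3 - <<'E'
from h import *
rel([.575,-.255,.23],tool(2.867))
E
```

```text
shift [ 0.0495 -0.5161  0.0357] turn [5.000e-04 1.600e-03 5.094e-01]
```

arm_command:
  moves:
    - [[0.004,-0.045,-0.02],[0,0,0.08],0.0915]
    - [[0.008,-0.09,-0.03],[0,0,0.18],0.0915]
    - [[0.012,-0.135,-0.03],[0,0,0.28],0.0915]
    - [[0.017,-0.18,-0.03],[0,0,0.38],0.0915]
    - [[0.022,-0.225,-0.03],[0,0,0.48],0.0915]

```text
time: 25.15
tool_pos: [0.5331, 0.0328, 0.2937]
tool_rot: [-3.141, -0.003, 2.892]
contact_force: [-0.1, 0.2, 0.5]
opening: 0.0916
grip_force: 0.0
```

```bash
python3 - <<'E'
from h import *
rel([.575,-.255,.23],tool(2.867))
E
```

```text
shift [-0.1117 -0.2685  0.0635] turn [-0.0006 -0.0026  0.0255]
```

arm_command:
  moves:
    - [[-0.018,-0.043,0],[0,0,0.025],0.0915]
    - [[-0.036,-0.086,0],[0,0,0.025],0.0915]
    - [[-0.054,-0.13,0.01],[0,0,0.025],0.0915]
    - [[-0.072,-0.173,0.02],[0,0,0.025],0.0915]
    - [[-0.09,-0.215,0.04],[0,0,0.025],0.0915]

```text
time: 25.65
tool_pos: [0.5689, -0.1981, 0.2544]
tool_rot: [-3.141, 0.0, 2.871]
contact_force: [0.4, 0.2, -0.3]
opening: 0.0915
grip_force: 0.0
```

arm_command:
  moves:
    - [[-0.01,-0.025,0.01],[0,0,0],0.0915]
    - [[-0.018,-0.045,0.018],[0,0,0],0.0915]
    - [[-0.02,-0.05,0.022],[0,0,0],0.0915]
    - [[-0.02,-0.05,0.022],[0,0,0],0.0915]
    - [[-0.02,-0.05,0.022],[0,0,0],0.0915]

```text
time: 26.15
tool_pos: [0.5751, -0.2482, 0.2334]
tool_rot: [3.141, 0.0, 2.873]
contact_force: [0.5, 0.0, 0.5]
opening: 0.0915
grip_force: 0.0
```

```bash
python3 - <<'E'
from tgt import *
robot.read_camera('top');robot.read_camera('top')
s=robot.observe();w,m=snap('wrist','w18.png');print(s['tool_pos'],s['tool_rot'],s['time'])
for zt in(5,10):
    print(zt,'closed pred tips',proj(m,O+RR.apply(np.array([[-57,18,zt],[-57,9.5,zt],[-57,-9.5,zt],[-57,-18,zt],[-45,12,zt],[-45,-12,zt],[-35,18,zt],[-35,-18,zt]])/1e3)).round(1).tolist())
A=np.linspace(0,2*np.pi,73)
for n,r,z in(('roll',.058,-.012),('end',.018,.025),('land',.024,.016)):
    q=proj(m,O+RR.apply(np.c_[r*np.cos(A),r*np.sin(A),0*A+z]));print(n,'-x',q[36].round(1),'y',q[18].round(1),q[54].round(1))
g=cv2.cvtColor(w,cv2.COLOR_RGB2GRAY);np.save('pics/g18.npy',g)
u,v=proj(m,O+RR.apply([-.05,0,.006]))[0].astype(int);print(u,v)
for r in range(v-16,v+26,2): print(r,u-30,' '.join('%d'%x for x in g[r,u-30:u+31]))
E
```

```text
[ 0.57522762 -0.24810934  0.23390189] [-3.14136592e+00  1.06685780e-03  2.87311501e+00] 26.25
5 closed pred tips [[284.5, 156.4], [275.5, 156.3], [255.4, 156.1], [246.4, 156.1], [278.1, 168.6], [252.5, 168.3], [284.5, 178.9], [245.9, 178.6]]
10 closed pred tips [[284.7, 154.6], [275.6, 154.5], [255.2, 154.3], [246.0, 154.3], [278.2, 167.0], [252.2, 166.7], [284.7, 177.5], [245.5, 177.1]]
roll -x [265.7 161. ] y [324.9 219. ] [205.2 217.9]
end -x [264.6 191.7] y [285.4 212.4] [243.3 212.1]
land -x [264.9 187.4] y [291.8 214.1] [237.3 213.7]
265 163
147 235 118 118 117 115 115 114 115 116 115 115 115 116 116 115 115 113 115 116 116 117 115 94 75 75 74 75 74 75 77 77 77 76 77 76 76 77 77 77 78 77 77 77 85 89 107 117 117 118 116 116 115 116 117 116 118 117 115 117 117 117 117
149 235 116 117 116 115 114 116 115 116 115 114 114 115 115 116 116 115 116 115 116 114 115 110 87 75 76 75 76 77 76 76 77 77 78 76 75 78 78 78 77 77 76 77 77 98 114 118 117 119 118 116 116 118 117 116 117 117 114 116 116 115 116
151 235 118 116 115 117 115 114 116 115 116 114 115 115 114 115 116 116 117 115 116 114
[... 3602 characters left out ...]
98 99 100 97 96 96 114 131 138 139 135 137 136 134 136 136 135
183 235 139 139 140 140 140 141 141 136 135 133 126 121 106 100 99 99 95 95 96 93 94 81 80 84 81 77 78 76 72 70 69 73 74 76 76 80 81 78 78 79 78 84 95 100 100 99 98 97 97 98 114 131 137 139 139 135 133 132 132 136 138
185 235 139 135 138 139 139 140 139 136 116 97 86 86 95 99 100 97 98 97 87 69 65 63 66 61 58 61 58 57 58 58 62 59 62 64 62 64 64 63 64 67 67 69 71 79 94 99 98 97 97 98 97 107 131 143 139 136 136 134 131 130 132
187 235 139 140 141 142 139 129 118 101 84 85 92 94 99 100 101 97 95 98 77 59 60 69 66 67 66 64 64 65 66 66 67 67 67 68 67 65 68 75 74 63 60 63 59 64 90 100 97 97 95 96 96 92 89 95 108 120 130 133 134 136 136
```

The ears are parallel and the hook gap is 19.3 px against about 20 px predicted for a closed ring. The tips are where a seated ring puts them, so I am handing in.

```bash
python3 -c "
from cell import robot
print(robot.hand_in())"
```

```text
the job is handed in; nothing more can be done
None
```

The job is handed in at about 26 s: the wrist-camera measurements show the ring closed in the spindle's groove, and the pliers are back upright in their rack, with can, tape roll and glue bottle not touched.

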